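Fit the adjustable wrench to the outlet nut and tighten it to its mark

TASK

Slide the adjustable wrench, lying flat, fully onto the brass outlet nut, then roll its worm wheel with a light finger until the jaws are snug on the nut with no play, and only then swing the handle to turn the nut clockwise (seen from above) until its white mark points at the green tick. Turn the nut with the wrench alone, do not force the worm, the jaw or the nut or turn it well past the tick, leave everything else where it is, and leave the wrench lying on the nut.

Things in the scene. Friction and masses are not known exactly. Their poses are not given: they have to be found in the camera images.
- panel: Fixed flat aluminium plate, 400 x 280 x 10 mm, on the bench; the wrench lies on its top. Origin: on the nut's axis, at bench height; +x from the nut to the green tick. It reaches 285 mm to -x, 115 mm to +x, 140 mm either side. At its +x end: valve block (x 75 to 110, y 60 to 110 mm, 56 mm high) and pipe. A brass stub, 16 mm thick, stands on the nut's axis to 52 mm above the bench.
- tick (a point): Middle of the green tick painted on the plate, a strip 24 mm long (radially) and 6 mm wide, 39 mm from the nut's axis in the panel's +x.
- nut (a joint): Angle of the nut about its vertical axis, rad, growing clockwise seen from above (limit 1.5). At 0.90 the white mark points at the tick; starts at 0.15 to 0.40; stays where left; friction 0.30 N m. At value q two of the hexagon's flats run at yaw (panel yaw + 0.5 - q), the others at 1.047 rad from there.
- nut_top (a point): Centre of the top of the brass hexagon nut (30 mm across flats, 34.6 mm across corners, sides from 11 to 29 mm above the bench).
- nut_mark (a point): The white mark painted on top of the nut, 14.5 mm from its axis.
- wrench: Loose steel adjustable wrench, 0.55 kg, 213 mm long, 16 mm thick, lying flat. Origin: in the mouth, on the underside; +x out of the mouth, handle to -x, z up. Throat at x -17.5, jaw tips at x 18 mm; a nut fully home has its axis at x = 0. Fixed flat at y = 15 mm; movable jaw on the -y side. Head: x -70 to -17, up to 29 mm either side. Handle 22 mm wide, to x -195. Centre of mass near x -70 mm.
- fixed_face (a point): Centre of the fixed jaw's flat, 8 mm above the wrench's underside, at wrench (0, 15, 8) mm.
- jaw_face (a point): Centre of the movable jaw's flat, 8 mm above the underside; it slides along the wrench's y. Distance to fixed_face = jaw opening: 33.5 to 36.5 mm at first, 30 mm when snug on the nut, 28 to 40 mm possible. Only the worm moves it (1.5 mm per radian); pushed directly it resists with about 30 N and must not be forced.
- worm: Dark ribbed worm wheel, 22 mm in diameter, 18 mm long, axis along wrench y. Origin at wrench (-42, 0, 11.5) mm. Rubbing its top with a fingertip towards the mouth (wrench +x) closes the jaws, 1.4 mm per 10 mm without slip; the other way opens. Takes 4 to 5 N along its rim; stays where left; stalls, and the finger slips, when the jaws grip the nut. Do not press it with more than 40 N.
- worm_top (a point): Highest line of the worm, where the finger rubs, at wrench (-42, 0, 22.5) mm: 6.5 mm above the head's face.
- handle (a point): Middle of the handle's top, 100 mm behind the wrench's origin; good place to grip across its 22 mm width, and to swing.
- spare_nut: Loose steel hexagon nut lying on the plate, 30 mm across flats, 16 mm high; not to be disturbed. Origin under its centre.
- blank_cap: Loose red plastic blanking cap on the plate, 28 mm diameter, 22 mm high; not to be disturbed. Origin under its centre.
- sampler_yellow: Steel gas sample cylinder with yellow collars on two black chocks, 370 mm long (x), 96 mm in diameter, 131 mm high with its handle; not to be disturbed. Origin under its centre.
- sampler_blue: The same with blue collars; not to be disturbed.
- gauge: Round pressure gauge on a pale yellow 90 mm foam-coloured block, 130 mm high; not to be disturbed. Origin under the block.
- screwdriver: Orange-handled screwdriver, 190 mm long, lying on the bench; not to be disturbed. Origin under its middle.
- jaw: The movable jaw of the wrench, 35 mm long, 14 mm thick (wrench y), 16 mm high. Origin: on the underside, below the centre of its flat.

How it is judged:
By the outcome, as a careful person would: the job done as asked, in the order asked, and still so for the second after the job is handed in, with the robot touching nothing.
It also fails if it takes over 61 s, if anything falls off the work surface, if the arm or the gripper's body presses on something with over 40 N, if the wrist force passes 120 N, or if a joint passes its speed limit or range.

ROBOT

A 7-joint arm with a two-finger parallel gripper is mounted at the origin on the work surface. World frame = base frame: x ahead of the robot, y to its left, z up, the work surface at z = 0. Lengths are in m, angles in rad, forces in N, time in s.
With the tool pointing down it reaches from about 0.35 to 0.9 m from the base axis. Payload 7.2 kg.
Tool frame: the origin (TCP) lies at the very end of the fingers, on their centre line; the grasp point (between the pads) lies r.grasp_offset behind it (r.grasp_offset is the distance from the TCP to the grasp point, in m); z points along the fingers, y is the direction in which the jaws open and shut (so a half turn about z gives the same grasp; the last joint's range is limited). The gripper opens to 85 mm and grips with 20 to 120 N. Pads are 22 mm wide; open, the fingers measure 114 mm over their backs; the gripper's body (76 mm by 85 mm) begins 54 mm behind the grasp point. The pads swing forward as they close: fully open they stand 13 mm farther back than shut.
Start: joints at [-1.182, 0.411, -0.013, 1.596, 0.006, 1.134, -0.082], TCP at [0.276, 0.561, 0.231] pointing down, gripper open.
Joint ranges: [-2.95, 2.95], [-0.29, 1.99], [-1.47, 1.44], [0.14, 2.54], [-1.03, 4.17], [0.13, 1.85], [-2.86, 2.86]. Speed limits (rad/s): [2.39, 2.39, 3.01, 3.01, 3.14, 3.14, 3.14].

INTERFACE

Orientations are given as a rotation vector (axis times angle).
In Python, from cell import r gives the robot as it stands. The module is installed in compiled form; this text tells all that it offers.
- The arm moves only by the tool step_arm, never from a script. Its argument "steps" is a list of rows, each a list of 3 entries, a list of its own where there are three numbers: the shift along the tool's x, y, z in mm, then the turn, a rotation vector about the tool's x, y, z in rad, then the closure, from 0 (fully open) to 1 (shut). A call has 1 to 20 rows; each row shifts and turns the commanded pose from where the row before left it, along the tool's axes as they then stand; what a row does not reach is not made up. A row lasts 1/10 s, in which the tool goes at most 50 mm and 8.59 degrees, less where a joint would pass 70% of its speed; a pose out of reach is approached as far as the arm can. A call is refused whole if a number of a shift passes 50 or a number of a turn 0.15, either way. A call with a gripper value outside its range is refused whole. The fingers move at their own pace and stop on an object; "force" is the grip in N (left out, the last holds). Time passes only in rows, so rows that do not move let the fingers close. It gives the time, the measured TCP pose, the force and the opening at its end, in the units of the state.
- r.get_state(): the state, without advancing time (a new reading comes with each control period).
- r.camera(name): name is "scene" or "top"; returns the picture (400x640x3 uint8, blue, green, red); there is no depth.
- r.camera_model(name): a dict with "camera_matrix" (3x3 intrinsics, pixels), "R" (3x3) and "t" (3): a world point X has camera coordinates R X + t. Camera axes: x right, y down, z forward; pixel columns grow to the right and rows downward; lengths in m; the calibration is good to about 2 mm. A picture is of the moment at which its call begins. camera_model takes no time and is no camera call.
- r.hand_in(): hands the job in, once; it reports no verdict.
Trained networks look in the newest picture that a camera, given by its name, has taken for a name from the list of things; names that differ only in an ending like _2 or _b are one class to them, and where a whole thing is asked for, a point or a joint stands for the part that bears it (a point fixed in the world has none). Each returns a list of dicts, best first, with "confidence" (0 to 1); they miss things now and then, are a little off and sometimes report something else, mostly with a low value. They report only what shows in the picture. A call takes as long as a camera call.
- r.silhouettes(camera, label): "pixels" (400x640 bool, what is visible of it) and "bbox" ([left, top, width, height] in pixels, round what is visible of it).
The state is a dict: "t": time; "joints": joint angles; "dq": joint speeds; "joint_torque": joint torques, N m; "ee_pos": TCP position; "tool_rot": TCP orientation; "force": force on the tool from outside, world axes, zero at the start; "ft_torque": the same for the moment, N m; "finger_gap": finger opening in m.
Only numpy, scipy, OpenCV 4.12 (cv2) and the standard library are available. Lean on these libraries where they do the work, as an engineer would, in place of code of your own. Each camera call takes 0.05 s, during which the arm holds its last target.

## Working session

There is one attempt and no reset: what is moved stays moved. The work goes in short steps, Python scripts to look and compute and a tool call to move; the robot and the scene stay as the last step left them, time stands still between calls to the robot, and variables do not carry over. Pictures are saved under pics/ and viewed, and the job is handed in when it is done.

Besides the shell and the picture viewer there is one more tool, called as name(argument=value, ...), one argument or row to a line, values as JSON. step_arm: Moves the arm, as the interface text tells. Its arguments: {"type":"object","properties":{"steps":{"type":"array","items":{"type":"array"}},"force":{"type":"number"}},"required":["steps"]}

```bash
ls; mkdir -p pics
python3 - <<'E'
from cell import r
import cv2
for n in ["scene","top"]:
    im=r.camera(n); cv2.imwrite(f"pics/{n}0.png",im)
    m=r.camera_model(n); print(n,m)
    for l in ["nut_top","nut_mark","tick","wrench","worm","jaw","panel","spare_nut","blank_cap","fixed_face","jaw_face","handle","worm_top"]:
        try:
            s=r.silhouettes(n,l)
            print(l,[(round(d["confidence"],2),d["bbox"],int(d["pixels"].sum())) for d in s[:3]])
        except Exception as e: print(l,e)
s=r.get_state();print(s, r.grasp_offset)
E
```

```text
pics
scene {'camera_matrix': array([[418.74128577,   0.        , 318.77657107],
       [  0.        , 418.74128577, 202.77277436],
       [  0.        ,   0.        ,   1.        ]]), 'R': array([[ 0.80191704,  0.59727327, -0.01391765],
       [ 0.34873463, -0.48688252, -0.80083055],
       [-0.48509095,  0.63734609, -0.59872926]]), 't': array([-0.49648537, -0.1459849 ,  1.7271905 ])}
nut_top [(0.38, [326.1, 209.3, 9.5, 10.9], 64)]
nut_mark []
tick [(0.77, [241.6, 178.5, 132.3, 74.8], 4856), (0.7, [378.0, 150.1, 32.3, 40.6], 837)]
wrench [(0.63, [243.4, 207.2, 62.8, 17.2], 529), (0.59, [323.0, 208.7, 13.2, 7.5], 64)]
worm []
jaw [(0.48, [292.0, 213.4, 12.3, 9.6], 66)]
panel [(0.88, [240.1, 177.0, 136.5, 75.7], 5218)]
spare_nut []
blank_cap [(0.5, [347.5, 193.0, 5.1, 7.9], 55)]
fixed_face [(0.87, [245.0, 204.9, 63.3, 18.0], 654), (0.57, [289.0, 212.9, 14.4, 8.1], 78)]
jaw_face [(0.56, [291.0, 215.3, 12.3, 5.8], 58), (0.23, [243.6, 207.5, 64.2, 11.0], 459)]
handle [(0.75, [246.1, 205.2, 58.9, 17.3], 443), (0.5, [378.2, 151.2, 30.1, 40.3], 795)]
worm_top [(0.61, [243.1, 206.1, 67.2, 16.
[... 1083 characters left out ...]
9.5, 41.6, 104.0], 2089)]
{'t': 1.4, 'joints': array([-1.18221165,  0.41114897, -0.01268971,  1.59618477,  0.00560381,
        1.13429241, -0.08219225]), 'dq': array([-0.0012526 , -0.00037209, -0.00020495, -0.00047527, -0.00075681,
        0.00041999, -0.00110878]), 'joint_torque': array([ 6.29391052e-04, -6.00409198e+01,  6.81377091e-01, -2.99739254e+01,
        1.39127168e-02,  2.05371383e-03, -4.76634386e-05]), 'ee_pos': array([0.27568659, 0.56092466, 0.23127326]), 'tool_rot': array([7.11278324e-01, 3.06000702e+00, 1.54947977e-06]), 'force': array([-0.6577541 , -0.33725375,  0.20006913]), 'ft_torque': array([-0.01953162, -0.00374386, -0.0421539 ]), 'finger_gap': 0.0853117984705644} 0.0187
```

Run:
```python
import cv2
a=cv2.imread("pics/top0.png");b=cv2.imread("pics/scene0.png")
cv2.imwrite("pics/top0c.png",cv2.resize(a[150:290,245:365],None,fx=5,fy=5,interpolation=cv2.INTER_CUBIC)[:600+100][:600])
cv2.imwrite("pics/scene0c.png",cv2.resize(b[140:260,230:390],None,fx=5,fy=5,interpolation=cv2.INTER_CUBIC))
```

```text
(no output)
```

View pics/top0.png

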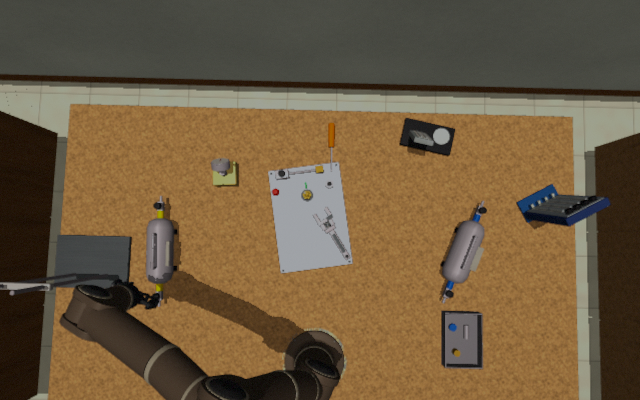

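View pics/scene0.png

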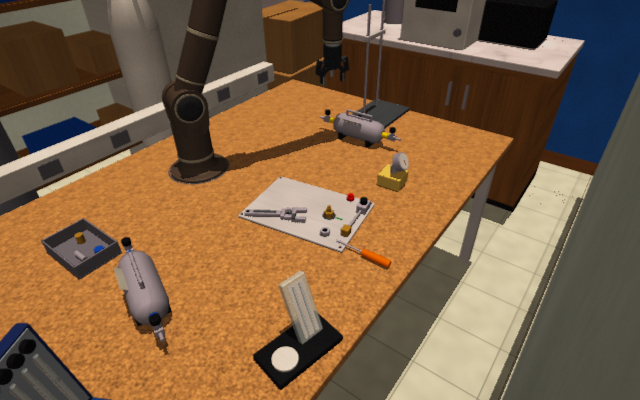

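```bash
sleep 0
```

```text
(no output)
```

View pics/top0c.png

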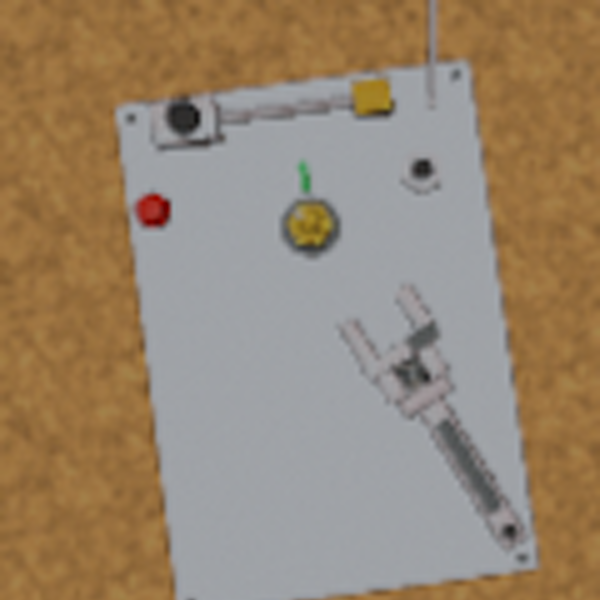

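View pics/scene0c.png

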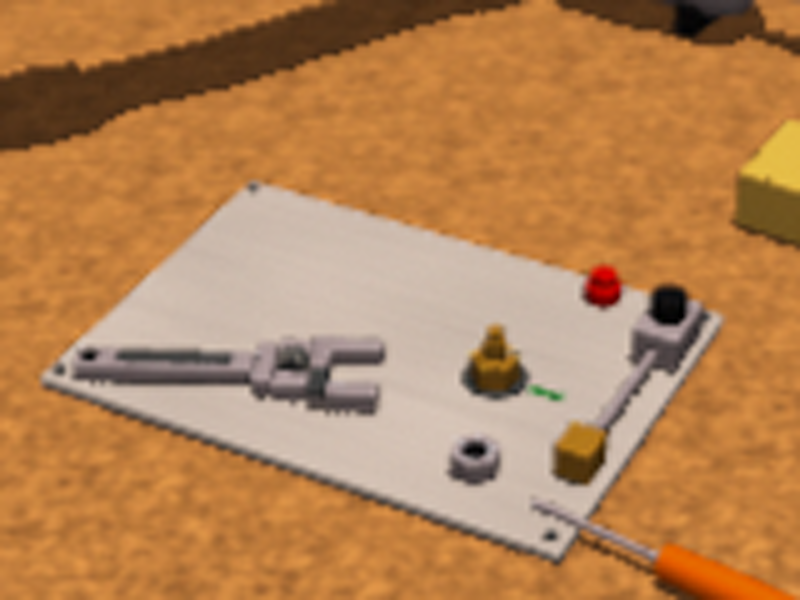

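```bash
cat > h.py <<'E'
import numpy as np, cv2
from scipy.optimize import minimize
def load(): 
    import pickle; return pickle.load(open('cams.pkl','rb'))
def proj(m,X):
    X=np.atleast_2d(X); c=X@m['R'].T+m['t']; p=c@m['camera_matrix'].T; return p[:,:2]/p[:,2:]
def ray(m,uv,z):
    K=m['camera_matrix']; d=m['R'].T@np.linalg.solve(K,[uv[0],uv[1],1]); o=-m['R'].T@m['t']
    return o+d*(z-o[2])/d[2]
def T(x,y,yaw,P):
    P=np.atleast_2d(np.array(P,float)); c,s=np.cos(yaw),np.sin(yaw)
    return np.c_[x+c*P[:,0]-s*P[:,1], y+s*P[:,0]+c*P[:,1], P[:,2]]
def box(x0,x1,y0,y1,z0,z1): return np.array([[a,b,c] for a in(x0,x1) for b in(y0,y1) for c in(z0,z1)])
def hullmask(m,pts,S=8):
    uv=proj(m,pts); h=cv2.convexHull(uv.astype(np.float32))[:,0]
    big=np.zeros((400*S//1,640*S),np.uint8)
    cv2.fillPoly(big,[np.round(((h+0.5)*S-0.5)*16).astype(np.int32)],255,shift=4)
    return cv2.resize(big,(640,400),interpolation=cv2.INTER_AREA)/255.
E
cat > fitp.py <<'E'
from h import *
from cell import r
import pickle
cams={n:r.camera_model(n) for n in('scene','top')}; pickle.dump(cams,open('cams.pkl','wb'))
soft={}
for n in cams:
    im=cv2.imread(f'pics/{n}0.png').astype(float)
    # red-blue: cork large, panel ~0
    d=im[...,2]-im[...,0]
    s=np.clip(1-(d-15)/50,0,1)
    c=hullmask(cams[n],T(0,0,0,box(0,.001,0,.001,0,.01)))
    soft[n]=s
cx=ray(cams['top'],[(311.5+0)/5-.1+245,(226)/5-.1+150],.029); print('nut guess',cx)
B=box(-.285,.115,-.14,.14,0,.01)
def cost(p,ns=('scene','top')):
    c=0
    for n in ns:
        h=hullmask(cams[n],T(*p,B),4); 
        roi=cv2.dilate((h>0.02).astype(np.uint8),np.ones((9,9)))-cv2.erode((h>.98).astype(np.uint8),np.ones((7,7)))
        w=roi>0
        c+=((h-soft[n])[w]**2).sum()
    return c
a=ray(cams['top'],[245+23.4,150+21],.01);b=ray(cams['top'],[245+93.6,150+12.4],.01)
d=a-b; yaw=np.arctan2(-d[0],d[1]); print('yaw0',yaw,d)
for ns in (('top',),('scene',),('scene','top')):
    best=None
    res=minimize(cost,[cx[0],cx[1],yaw],args=(ns,),method='Nelder-Mead',options=dict(initial_simplex=np.array([[cx[0],cx[1],yaw]])+np.array([[0,0,0],[.008,0,0],[0,.008,0],[0,0,.04]]),xatol=1e-5,fatol=1e-3))
    print(ns,res.x,res.fun)
E
python3 fitp.py
```

```text
nut guess [0.62437866 0.04381654 0.029     ]
yaw0 0.1498611783560517 [-0.04121771  0.27297722  0.        ]
('top',) [0.62725772 0.04622291 0.16103577] 38.35455224913495
('scene',) [0.62633767 0.04744013 0.16987479] 272.49823037293356
('scene', 'top') [0.62778797 0.04641333 0.1618394 ] 325.6249730103807
```

```bash
cat >> h.py <<'E'
def hexa(z,q,yaw,R=.03464/2):
    # two flats run at yaw+0.5-q: normals at +90; corners at flatdir + k*60
    a=yaw+0.5-q+np.arange(6)*np.pi/3
    return np.c_[R*np.cos(a),R*np.sin(a),np.full(6,z)]
def overlay(n,src,roi,S,polys,out):
    cams=load(); im=cv2.imread(src) if isinstance(src,str) else src
    x,y,w,h=roi
    c=cv2.resize(im[y:y+h,x:x+w],None,fx=S,fy=S,interpolation=cv2.INTER_CUBIC)
    for P,col,cl in polys:
        uv=proj(cams[n],P); uv=((uv-[x,y]+.5)*S-.5)
        cv2.polylines(c,[np.round(uv*16).astype(np.int32)],cl,col,1,cv2.LINE_AA,shift=4)
    cv2.imwrite(out,c)
def panelpolys(p,q=None):
    o=[]
    for z in (0,.01): o.append((T(*p,[[-.285,-.14,z],[.115,-.14,z],[.115,.14,z],[-.285,.14,z]]),(255,0,255),True))
    o.append((T(*p,[[.027,-.003,.01],[.051,-.003,.01],[.051,.003,.01],[.027,.003,.01]]),(0,0,255),True))
    th=np.linspace(0,6.28,25); o.append((T(*p,np.c_[.008*np.cos(th),.008*np.sin(th),0*th+.052]),(255,255,0),True))
    for z in (.011,.029):
      if q is None: o.append((T(*p,np.c_[.0173*np.cos(th),.0173*np.sin(th),0*th+z]),(0,255,255),True))
      else: o.append((T(p[0],p[1],0,hexa(z,q,p[2])),(0,255,255),True))
    return o
E
python3 - <<'E'
from h import *
for i,p in enumerate([[.62726,.04622,.1610]]):
    overlay('top','pics/top0.png',(262,155,95,125),5,panelpolys(p),f'pics/ot{i}.png')
    overlay('scene','pics/scene0.png',(235,172,145,85),5,panelpolys(p),f'pics/os{i}.png')
E
```

```text
(no output)
```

View pics/ot0.png

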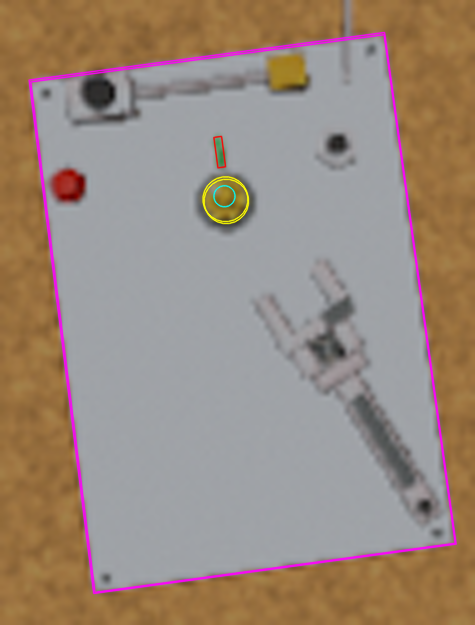

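View pics/os0.png

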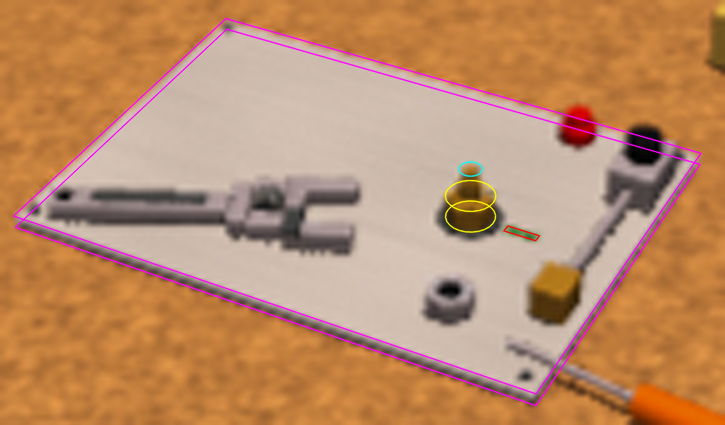

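Run:
```python
from h import *
p=[.62726,.0465,.1610]
cams=load()
for n,roi in (('top',(296,182,24,24)),('scene',(316,196,34,26))):
    im=cv2.imread(f'pics/{n}0.png')
    rows=[]
    for q in (None,.15,.25,.35):
        pp=[]
        if q is not None:
            pp=panelpolys(p,q)[2:]
            a=.9-q; pp.append((T(*p,[[.0115*np.cos(a),.0115*np.sin(a),.029],[.0173*np.cos(a),.0173*np.sin(a),.029]]),(0,0,255),False))
        overlay(n,im,roi,11,pp,'pics/tmp.png'); rows.append(cv2.imread('pics/tmp.png'))
    cv2.imwrite(f'pics/nz_{n}.png',np.vstack([np.hstack(rows[:2]),np.hstack(rows[2:])]))
```

```text
(no output)
```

View pics/nz_top.png

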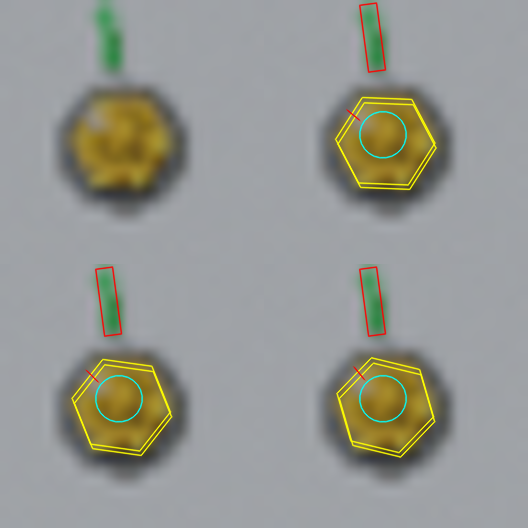

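View pics/nz_scene.png

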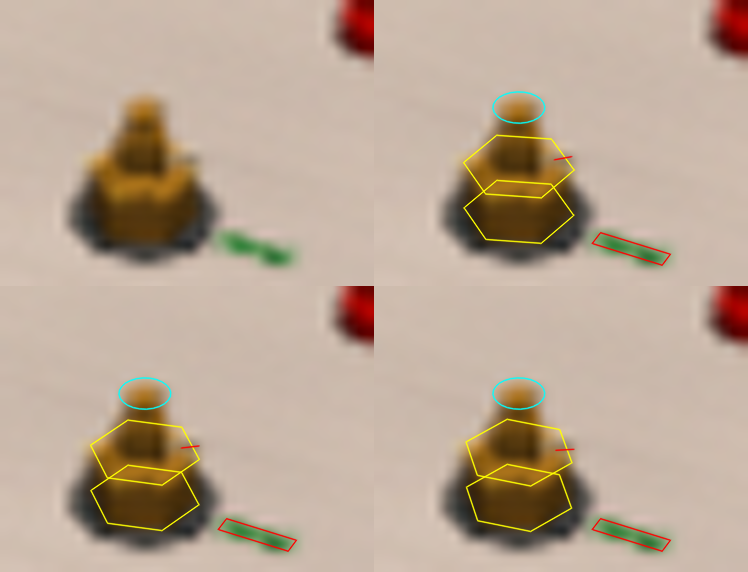

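```bash
cat >> h.py <<'E'
def wpolys(w,op=.035,z0=.010,fine=True):
    z=z0+.016; o=[]
    def rect(x0,x1,y0,y1,z,c): o.append((T(*w,[[x0,y0,z],[x1,y0,z],[x1,y1,z],[x0,y1,z]]),c,True))
    rect(-.195,-.070,-.011,.011,z,(0,255,0))
    rect(-.070,-.0175,-.029,.029,z,(255,0,255))
    rect(-.0175,.018,.015,.029,z,(0,0,255))
    rect(-.0175,.018,.015-op-.014,.015-op,z,(255,128,0))
    rect(-.053,-.031,-.009,.009,z+.003,(0,255,255))
    return o
E
python3 - <<'E'
from h import *
cams=load()
f=lambda u,v,z:ray(cams['top'],[(u+.5)/5-.5+245,(v+.5)/5-.5+150],z)
w=f(410,373,.031);e=f(514,545,.026); print(w,e)
d=w-e; yaw=np.arctan2(d[1],d[0]); 
o=w+.042*np.array([np.cos(yaw),np.sin(yaw),0]); W=[o[0],o[1],yaw]; print(W,np.linalg.norm(d[:2]))
for n,roi,S in (('top',(305,198,55,66),9),('scene',(238,198,80,32),9)):
    overlay(n,f'pics/{n}0.png',roi,S,[],'pics/a.png'); overlay(n,f'pics/{n}0.png',roi,S,wpolys(W),'pics/b.png')
    A,B=cv2.imread('pics/a.png'),cv2.imread('pics/b.png')
    cv2.imwrite(f'pics/w0_{n}.png',(np.hstack if n=='top' else np.vstack)([A,B])[:,:])
E
```

```text
[ 0.51480129 -0.03345791  0.031     ] [ 0.38658802 -0.11584944  0.026     ]
[np.float64(0.5501347086833308), np.float64(-0.010752189518801723), np.float64(0.5711647925044774)] 0.1524040909263536
```

```bash
python3 -c "
import cv2
a=cv2.imread('pics/w0_top.png');print(a.shape);cv2.imwrite('pics/w0_top2.png',cv2.resize(a,(800,int(a.shape[0]*800/a.shape[1]))))"
```

```text
(594, 990, 3)
```

View pics/w0_top2.png

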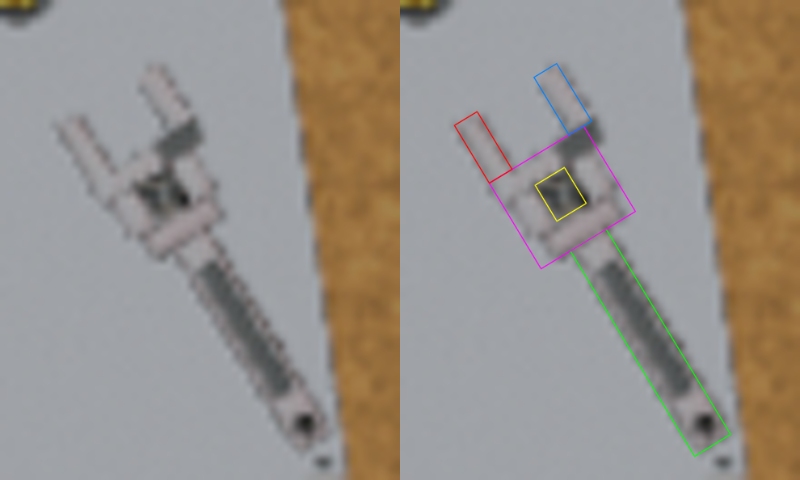

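View pics/w0_scene.png

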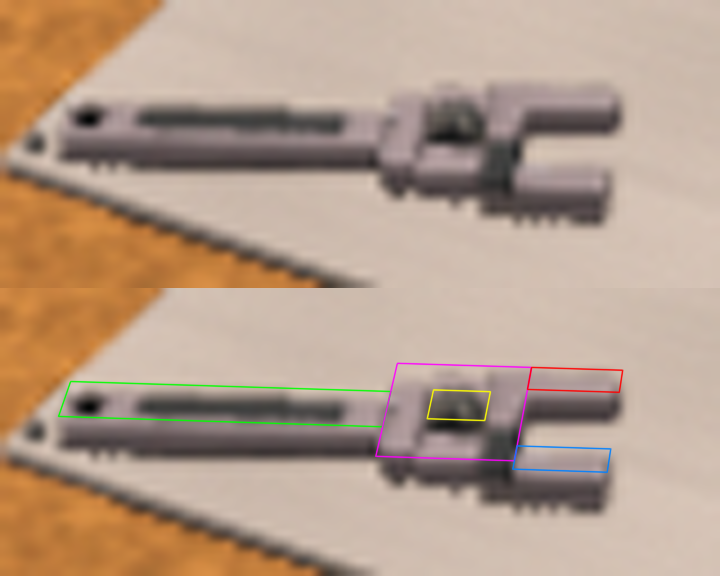

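```bash
cat >> h.py <<'E'
from scipy.spatial.transform import Rotation as Ro
def togo(s,pos,yaw):
    R=Ro.from_rotvec(s['tool_rot']); Rt=Ro.from_matrix(np.array([[np.cos(yaw),np.sin(yaw),0],[np.sin(yaw),-np.cos(yaw),0],[0,0,-1]]))
    return R.inv().apply(np.array(pos)-s['ee_pos'])*1e3,(R.inv()*Rt).as_rotvec()
def wpt(W,x,y,z): return T(*W,[[x,y,z]])[0]
E
python3 - <<'E'
from h import *
from cell import r
W=[.5507,-.0116,.571]
p=wpt(W,-.100,0,.10); print(p)
s=r.get_state(); print(togo(s,[p[0],p[1],.231],W[2]))
E
```

```text
[ 0.46656391 -0.06564737  0.1       ]
(array([-4.47662103e+02, -4.78147781e+02,  2.75022907e-01]), array([8.60467657e-06, 1.27792852e-06, 2.11381715e+00]))
```

step_arm(
  steps=[
    [[-29.8,-31.9,0],[0,0,0],0.3],
    [[-29.8,-31.9,0],[0,0,0],0.3],
    [[-29.8,-31.9,0],[0,0,0],0.3],
    [[-29.8,-31.9,0],[0,0,0],0.3],
    [[-29.8,-31.9,0],[0,0,0],0.3],
    [[-29.8,-31.9,0],[0,0,0],0.3],
    [[-29.8,-31.9,0],[0,0,0],0.3],
    [[-29.8,-31.9,0],[0,0,0],0.3],
    [[-29.8,-31.9,0],[0,0,0],0.3],
    [[-29.8,-31.9,0],[0,0,0],0.3],
    [[-29.8,-31.9,0],[0,0,0],0.3],
    [[-29.8,-31.9,0],[0,0,0],0.3],
    [[-29.8,-31.9,0],[0,0,0],0.3],
    [[-29.8,-31.9,0],[0,0,0],0.3],
    [[-29.8,-31.9,0],[0,0,0],0.3],
  ],
)

```text
t: 2.9
ee_pos: [0.4662, -0.0674, 0.2317]
tool_rot: [0.711, 3.059, 0.001]
force: [0.6, 1.4, 1.2]
finger_gap: 0.0597
```

step_arm(
  steps=[
    [[0,0,0],[0,0,0.14],0.3],
    [[0,0,0],[0,0,0.14],0.3],
    [[0,0,0],[0,0,0.14],0.3],
    [[0,0,0],[0,0,0.14],0.3],
    [[0,0,0],[0,0,0.14],0.3],
    [[0,0,0],[0,0,0.14],0.3],
    [[0,0,0],[0,0,0.14],0.3],
    [[0,0,0],[0,0,0.14],0.3],
    [[0,0,0],[0,0,0.14],0.3],
    [[0,0,0],[0,0,0.14],0.3],
    [[0,0,0],[0,0,0.14],0.3],
    [[0,0,0],[0,0,0.14],0.3],
    [[0,0,0],[0,0,0.14],0.3],
    [[0,0,0],[0,0,0.14],0.3],
    [[0,0,0],[0,0,0.14],0.3],
  ],
)

```text
t: 4.4
ee_pos: [0.4659, -0.0657, 0.2314]
tool_rot: [-3.011, -0.897, -0.001]
force: [-0.3, 0.2, -0.7]
finger_gap: 0.0597
```

Run:
```python
from h import *
from cell import r
W=[.5507,-.0116,.571]
p=wpt(W,-.100,0,.10)
s=r.get_state(); print(togo(s,[p[0],p[1],.06],W[2]),s['t'],s['joints'].round(2),s['finger_gap'],s['ee_pos'],s['force'])
```

```text
(array([  0.51402101,   0.38377476, 171.44824901]), array([-4.46840619e-07, -5.07041062e-04,  8.06333998e-03])) 4.4 [-0.58  0.15  0.7   1.99 -0.12  1.03 -0.82] 0.05967928755829549 [ 0.46585076 -0.06565479  0.23144797] [-0.34330258  0.1662372  -0.68312094]
```

step_arm(
  steps=[
    [[0.5,0.4,40],[0,0,0.008],0.35],
    [[0,0,40],[0,0,0],0.35],
    [[0,0,40],[0,0,0],0.35],
    [[0,0,40],[0,0,0],0.35],
    [[0,0,25],[0,0,0],0.35],
    [[0,0,10],[0,0,0],0.35],
  ],
)

```text
t: 5.0
ee_pos: [0.4651, -0.0657, 0.0342]
tool_rot: [-3.011, -0.893, 0.005]
force: [-0.0, 0.9, -0.3]
finger_gap: 0.0553
```

step_arm(
  steps=[
    [[0,0,10],[0,0,0],0.35],
    [[0,0,7],[0,0,0],0.35],
    [[0,0,5],[0,0,0],0.35],
    [[0,0,0],[0,0,0],0.35],
  ],
)

```text
t: 5.4
ee_pos: [0.4668, -0.0656, 0.0145]
tool_rot: [-3.012, -0.894, -0.001]
force: [0.2, 0.1, -0.3]
finger_gap: 0.0557
```

Run:
```python
from h import *
from cell import r
W=[.5507,-.0116,.571]
p=wpt(W,-.100,0,.10)
for n in('top','scene'): cv2.imwrite(f'pics/{n}1.png',r.camera(n))
s=r.get_state(); print(togo(s,[p[0],p[1],.015],W[2]),s['t'],s['finger_gap'],s['ee_pos'],s['force'])
overlay('top','pics/top1.png',(285,170,80,95),6,wpolys(W),'pics/t1.png')
overlay('scene','pics/scene1.png',(225,150,110,80),7,[],'pics/s1.png')
```

```text
(array([-0.23344714, -0.25800733, -0.15642872]), array([ 0.00041063, -0.0010227 ,  0.00574756])) 5.5 0.05567937978866118 [ 0.46690045 -0.06573631  0.01484392] [-0.86243918 -0.54967319 -0.32924063]
```

View pics/t1.png

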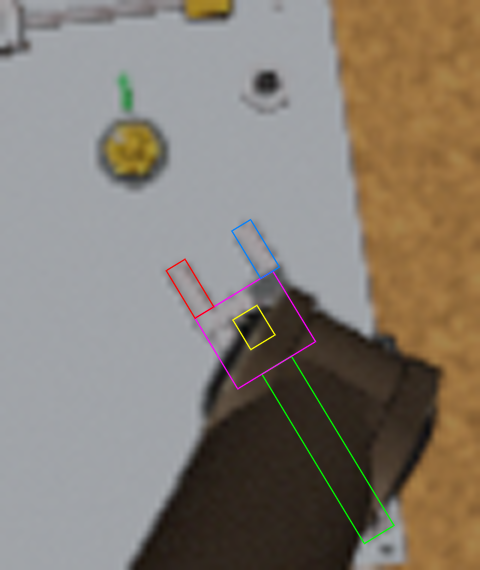

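View pics/s1.png

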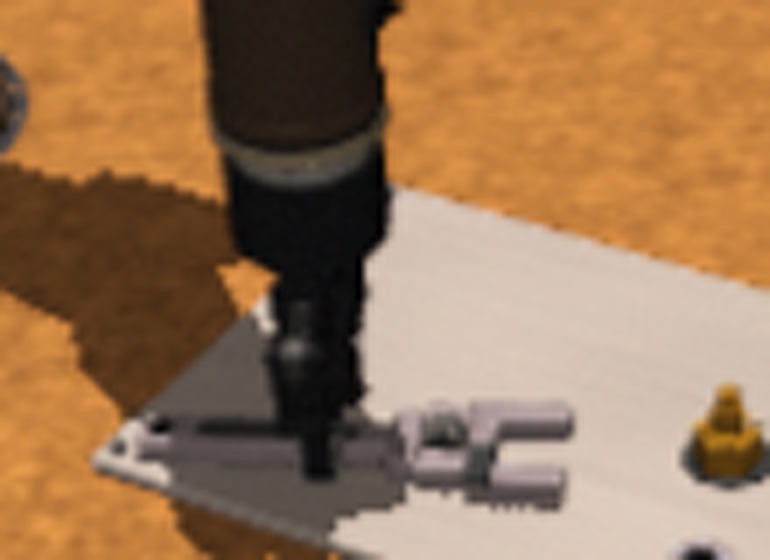

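step_arm(
  steps=[
    [[0,0,0],[0,0,0],0.6],
    [[0,0,0],[0,0,0],0.7],
    [[0,0,0],[0,0,0],0.8],
    [[0,0,0],[0,0,0],0.9],
    [[0,0,0],[0,0,0],0.9],
    [[0,0,0],[0,0,0],0.9],
  ],
  force=30,
)

```text
t: 6.1
ee_pos: [0.4671, -0.066, 0.0149]
tool_rot: [3.012, 0.893, 0.002]
force: [-1.3, -0.5, 5.5]
finger_gap: 0.0212
```

Run:
```python
from h import *
from cell import r
P=[.62726,.0463,.161]
W=[.5507,-.0116,.571]
s=r.get_state(); print(s['t'],s['finger_gap'],s['ee_pos'],s['force'])
cv2.imwrite('pics/top2.png',r.camera('top'))
overlay('top','pics/top2.png',(285,170,80,95),6,wpolys(W),'pics/t2.png')
# pregrasp pose: wrench yaw .411, nut at wrench (45,-2.5)
q=.25
wy=P[2]+.5-q
nut=np.array(P[:2])
for dx in (.05,.0):
    o=T(0,0,wy,[[dx,-.0025,0]])[0][:2]; O=nut-o
    print('origin',O,wy, togo(s,np.r_[wpt([*O,wy],-.1,0,0)[:2],.0148],wy))
```

```text
6.1 0.0212328797868466 [ 0.46711495 -0.06601528  0.01489513] [-1.28027213 -0.47412038  5.51677767]
origin [0.5804251  0.02861549] 0.41100000000000003 (array([ 47.94156567, -34.05146221,   0.12409113]), array([ 0.00078447, -0.00130602,  0.16539058]))
origin [0.62626118 0.0485918 ] 0.41100000000000003 (array([ 97.25922954, -25.81961105,   0.19233113]), array([ 0.00078447, -0.00130602,  0.16539058]))
```

View pics/t2.png

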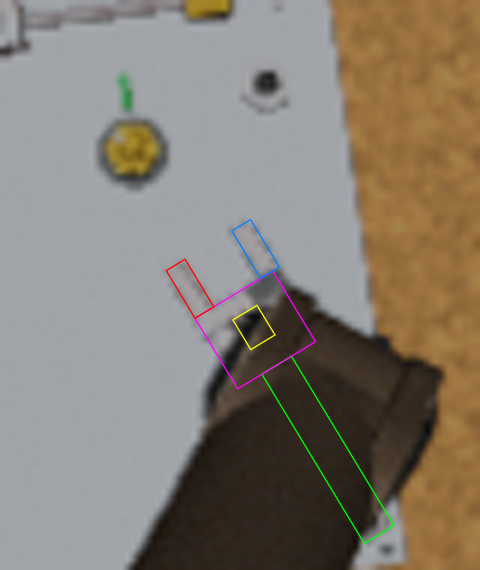

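step_arm(
  steps=[
    [[4,-3,0],[0,0,0.0],0.9],
    [[8,-6,0],[0,0,0.03],0.9],
    [[8,-6,0],[0,0,0.035],0.9],
    [[8,-6,0],[0,0,0.035],0.9],
    [[8,-6,0],[0,0,0.035],0.9],
    [[8,-5,0],[0,0,0.03],0.9],
    [[4,-2,0],[0,0,0],0.9],
    [[0,0,0],[0,0,0],0.9],
  ],
)

```text
t: 6.95
ee_pos: [0.4912, -0.0141, 0.0149]
tool_rot: [3.075, 0.64, -0.001]
force: [-4.8, -5.1, 11.5]
finger_gap: 0.0215
```

```bash
cat > chk.py <<'E'
import sys
from h import *
from cell import r
P=[.62726,.0463,.161]
tag=sys.argv[1]; q=float(sys.argv[2]) if len(sys.argv)>2 else .25
op=float(sys.argv[3]) if len(sys.argv)>3 else .035
s=r.get_state(); R=Ro.from_rotvec(s['tool_rot']).as_matrix(); yaw=np.arctan2(R[1,0],R[0,0])
x=s['ee_pos']; O=T(0,0,yaw,[[.1,0,0]])[0][:2]+x[:2]; W=[*O,yaw]
nut=np.array(P[:2])-O; c,sn=np.cos(yaw),np.sin(yaw)
print('t',s['t'],'W',np.round(W,4),'nut in wrench',np.round([c*nut[0]+sn*nut[1],-sn*nut[0]+c*nut[1]],4),'F',s['force'].round(1),'tq',s['ft_torque'].round(2),'gap',s['finger_gap'],'z',x[2].round(4))
for n,roi,S in (('top',(280,170,90,95),6),('scene',(225,160,120,75),6)):
    im=r.camera(n); cv2.imwrite(f'pics/{n}_{tag}.png',im)
    overlay(n,im,roi,S,wpolys(W,op)+panelpolys(P,q)[2:] if n=='top' else [],f'pics/o{n}_{tag}.png')
E
python3 chk.py 3
```

```text
t 6.95 W [0.5829 0.0258 0.4105] nut in wrench [0.0489 0.0011] F [-4.8 -5.1 11.5] tq [-1.02  0.94 -0.09] gap 0.021502928155216226 z 0.0149
```

View pics/otop_3.png

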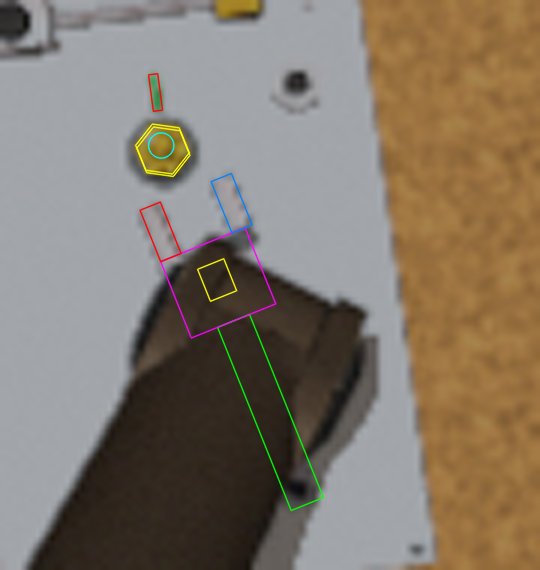

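View pics/oscene_3.png

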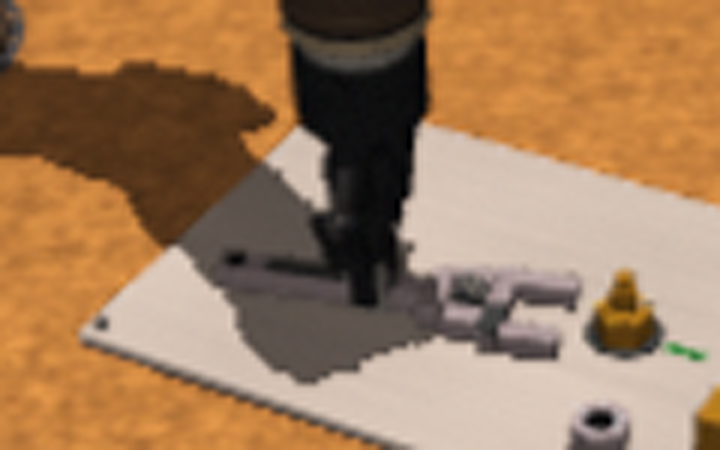

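step_arm(
  steps=[
    [[0,-2,-0.5],[0,0,0],0.9],
    [[4,-1.6,0],[0,0,0],0.9],
    [[4,0,0],[0,0,0],0.9],
    [[4,0,0],[0,0,0],0.9],
    [[0,0,0],[0,0,0],0.9],
  ],
)

```text
t: 7.55
ee_pos: [0.4996, -0.0051, 0.0149]
tool_rot: [-3.075, -0.642, 0.005]
force: [-7.1, -4.0, 11.3]
finger_gap: 0.0212
```

```bash
python3 chk.py 4
python3 - <<'E'
import cv2
from h import *
a=cv2.imread('pics/top_4.png');overlay('top',a,(292,182,40,45),14,[],'pics/z4.png')
E
```

```text
t 7.55 W [0.5913 0.0349 0.4115] nut in wrench [ 0.0375 -0.004 ] F [-7.1 -4.  11.3] tq [-0.76  1.37  0.01] gap 0.021242078533689358 z 0.0149
```

View pics/otop_4.png

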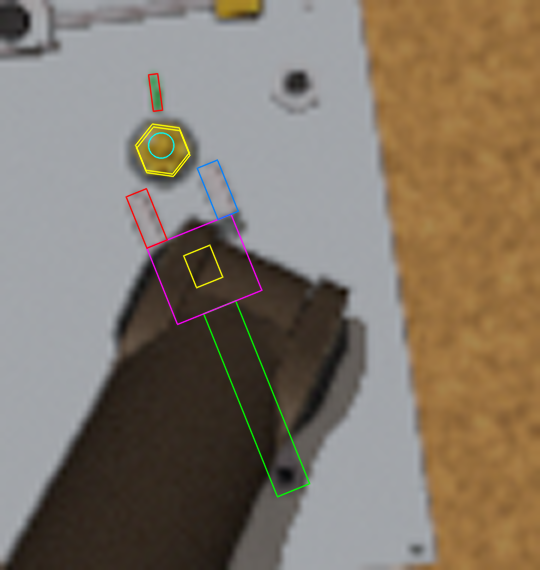

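View pics/z4.png

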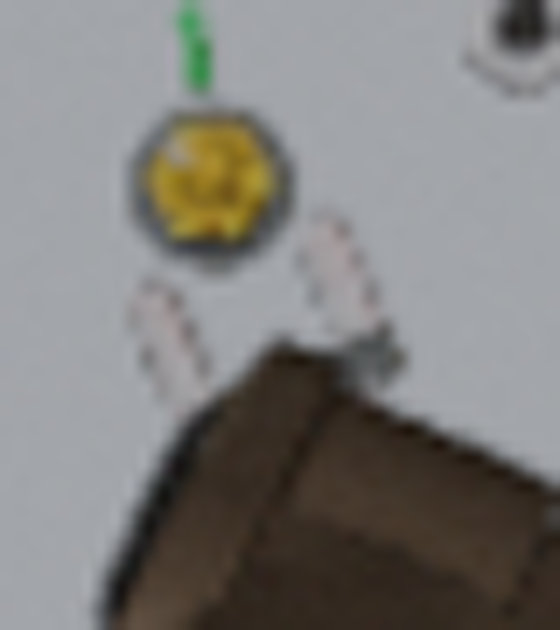

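View pics/oscene_4.png

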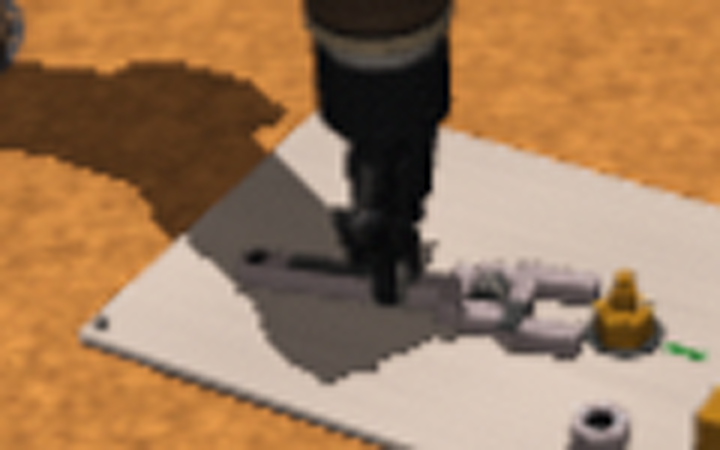

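step_arm(
  steps=[
    [[0,0,-1],[0,0,0],0.9],
    [[2,0,0],[0,0,0],0.9],
    [[2,0,0],[0,0,0],0.9],
  ],
)

```text
t: 7.95
ee_pos: [0.5048, -0.0024, 0.0154]
tool_rot: [-3.075, -0.643, 0.001]
force: [-0.8, -0.4, -4.7]
finger_gap: 0.0214
```

step_arm(
  steps=[
    [[2,0,0],[0,0,0],0.9],
    [[2,0,0],[0,0,0],0.9],
    [[2,0,0],[0,0,0],0.9],
  ],
)

```text
t: 8.25
ee_pos: [0.5105, -0.0006, 0.0156]
tool_rot: [-3.075, -0.643, 0.0]
force: [-0.9, 0.1, -5.1]
finger_gap: 0.0211
```

```bash
python3 chk.py 5
python3 - <<'E'
import cv2
from h import *
a=cv2.imread('pics/top_5.png');overlay('top',a,(292,182,40,42),14,[],'pics/z5.png')
a=cv2.imread('pics/scene_5.png');overlay('scene',a,(285,195,65,35),12,[],'pics/y5.png')
E
```

```text
t 8.25 W [0.6021 0.0395 0.412 ] nut in wrench [ 0.0258 -0.0038] F [-0.9  0.1 -5.1] tq [-0.02  0.17 -0.04] gap 0.021113705407170218 z 0.0156
```

View pics/z5.png

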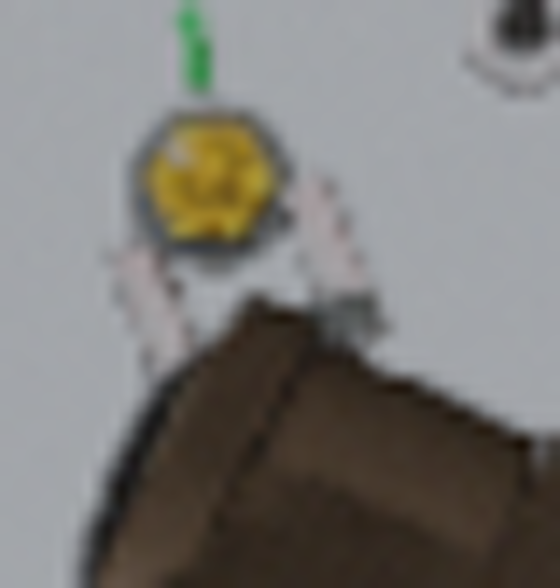

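View pics/y5.png

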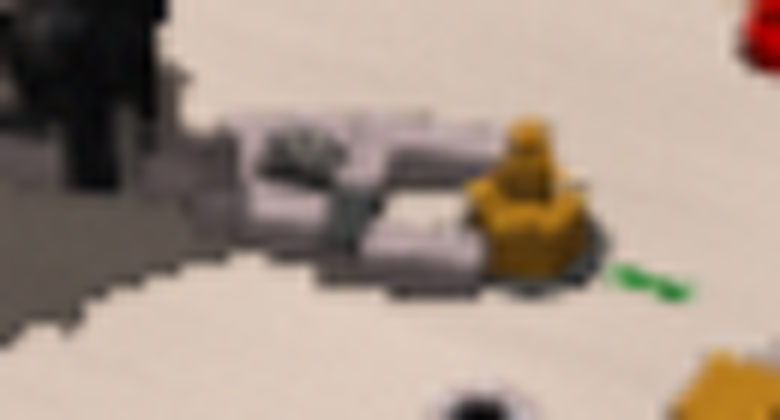

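step_arm(
  steps=[
    [[2,0,0],[0,0,0],0.9],
    [[2,0,0],[0,0,0],0.9],
    [[2,0,0],[0,0,0],0.9],
  ],
)

```text
t: 8.65
ee_pos: [0.516, 0.0017, 0.0158]
tool_rot: [-3.075, -0.642, -0.0]
force: [-0.6, 1.3, -5.9]
finger_gap: 0.0214
```

step_arm(
  steps=[
    [[2,0,0],[0,0,0],0.9],
    [[2,0,0],[0,0,0],0.9],
    [[2,0,0],[0,0,0],0.9],
  ],
)

```text
t: 8.95
ee_pos: [0.5215, 0.0042, 0.0158]
tool_rot: [-3.075, -0.642, -0.0]
force: [-0.1, -0.1, -5.3]
finger_gap: 0.0211
```

step_arm(
  steps=[
    [[2,0,0.3],[0,0,0],0.9],
    [[2,0,0],[0,0,0],0.9],
    [[2,0,0],[0,0,0],0.9],
  ],
)

```text
t: 9.25
ee_pos: [0.527, 0.0065, 0.0155]
tool_rot: [-3.075, -0.642, 0.0]
force: [-0.2, -0.0, -4.5]
finger_gap: 0.0214
```

step_arm(
  steps=[
    [[2,0,0],[0,0,0],0.9],
    [[1.5,0,0],[0,0,0],0.9],
  ],
)

```text
t: 9.45
ee_pos: [0.5303, 0.0079, 0.0155]
tool_rot: [3.075, 0.642, 0.0]
force: [-0.5, -0.2, -6.5]
finger_gap: 0.0213
```

```bash
python3 chk.py 6
python3 - <<'E'
import cv2
from h import *
a=cv2.imread('pics/top_6.png');overlay('top',a,(292,182,40,42),14,[],'pics/z6.png')
a=cv2.imread('pics/scene_6.png');overlay('scene',a,(285,195,65,35),12,[],'pics/y6.png')
E
```

```text
t 9.45 W [0.6219 0.048  0.4119] nut in wrench [ 0.0042 -0.0037] F [-0.5 -0.2 -6.5] tq [-0.06  0.2   0.03] gap 0.02134992546143772 z 0.0155
```

View pics/z6.png

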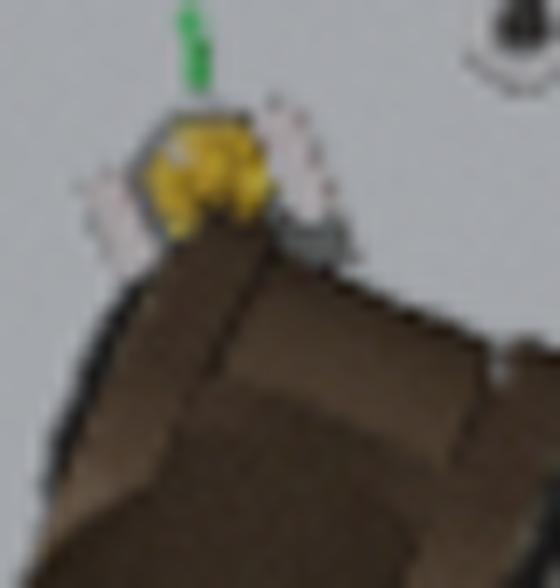

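View pics/y6.png

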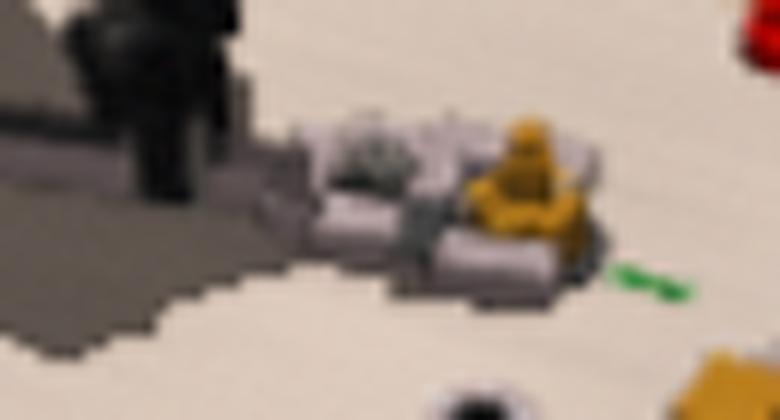

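step_arm(
  steps=[
    [[1,0,0],[0,0,0],0.9],
    [[1,0,0],[0,0,0],0.9],
  ],
)

```text
t: 9.75
ee_pos: [0.5318, 0.0087, 0.0155]
tool_rot: [-3.075, -0.642, 0.0]
force: [-0.2, -0.2, -5.0]
finger_gap: 0.0208
```

step_arm(
  steps=[
    [[1,0,0],[0,0,0],0.9],
  ],
)

```text
t: 9.85
ee_pos: [0.5328, 0.0091, 0.0155]
tool_rot: [-3.075, -0.642, 0.0]
force: [-0.5, 1.0, -5.4]
finger_gap: 0.0208
```

step_arm(
  steps=[
    [[0.7,0,0],[0,0,0],0.9],
  ],
)

```text
t: 9.95
ee_pos: [0.5335, 0.0094, 0.0155]
tool_rot: [-3.075, -0.642, 0.0]
force: [-0.1, -0.7, -4.8]
finger_gap: 0.0209
```

step_arm(
  steps=[
    [[0.7,0,0],[0,0,0],0.9],
  ],
)

```text
t: 10.05
ee_pos: [0.5341, 0.0096, 0.0155]
tool_rot: [-3.075, -0.642, 0.0]
force: [-1.3, -1.1, -4.4]
finger_gap: 0.0211
```

step_arm(
  steps=[
    [[0.7,0,0],[0,0,0],0.9],
  ],
)

```text
t: 10.15
ee_pos: [0.5348, 0.0099, 0.0155]
tool_rot: [-3.075, -0.642, 0.0]
force: [0.0, -0.9, -5.3]
finger_gap: 0.0211
```

step_arm(
  steps=[
    [[0.7,0,0],[0,0,0],0.9],
  ],
)

```text
t: 10.25
ee_pos: [0.5351, 0.0101, 0.0154]
tool_rot: [-3.075, -0.642, 0.001]
force: [-2.6, -1.3, -3.9]
finger_gap: 0.0212
```

step_arm(
  steps=[
    [[0.5,0,0],[0,0,0],0.9],
    [[0,0,0],[0,0,0],0.9],
  ],
)

```text
t: 10.45
ee_pos: [0.5351, 0.0101, 0.0153]
tool_rot: [-3.075, -0.642, 0.002]
force: [-2.6, -2.1, -4.4]
finger_gap: 0.0216
```

```bash
python3 chk.py 7
python3 - <<'E'
import cv2
from h import *
a=cv2.imread('pics/top_7.png');overlay('top',a,(292,182,40,42),14,[],'pics/z6.png')
a=cv2.imread('pics/scene_7.png');overlay('scene',a,(285,195,65,35),12,[],'pics/y6.png')
E
```

```text
t 10.45 W [0.6268 0.0501 0.4116] nut in wrench [-0.0011 -0.0037] F [-2.6 -2.1 -4.4] tq [-0.34  0.77  0.01] gap 0.02161202987900381 z 0.0153
```

View pics/z6.png

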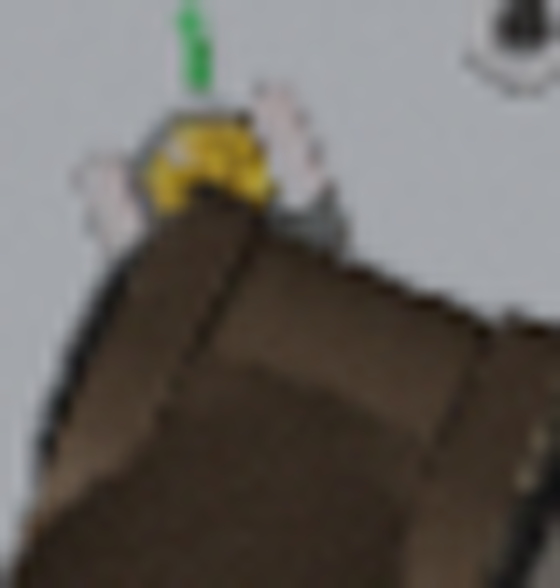

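View pics/y6.png

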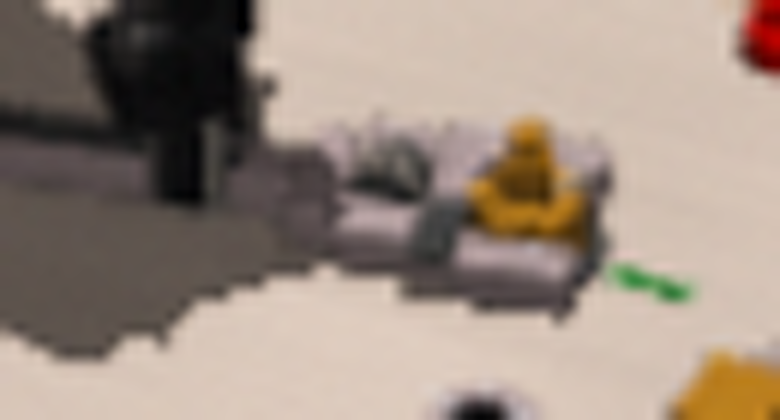

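step_arm(
  steps=[
    [[-0.3,0.7,0.2],[0,0,0],0.9],
    [[0,0.7,0],[0,0,0],0.9],
  ],
)

```text
t: 10.75
ee_pos: [0.5354, 0.0095, 0.0151]
tool_rot: [-3.074, -0.643, 0.002]
force: [-5.9, 1.9, -2.7]
finger_gap: 0.0207
```

step_arm(
  steps=[
    [[0,0.6,0],[0,0,0],0.9],
  ],
)

```text
t: 10.85
ee_pos: [0.5355, 0.0093, 0.015]
tool_rot: [-3.073, -0.644, 0.003]
force: [-5.7, 1.0, -2.3]
finger_gap: 0.0208
```

step_arm(
  steps=[
    [[0,0.5,0],[0,0,0],0.9],
  ],
)

```text
t: 10.95
ee_pos: [0.5356, 0.009, 0.015]
tool_rot: [-3.073, -0.644, 0.003]
force: [-5.7, 2.5, -3.4]
finger_gap: 0.0211
```

step_arm(
  steps=[
    [[-0.3,-1,-0.2],[0,0,0],0.8],
    [[0,0,0],[0,0,0],0.5],
    [[0,0,0],[0,0,0],0.4],
    [[0,0,0],[0,0,0],0.4],
    [[0,0,-15],[0,0,0],0.4],
    [[0,0,-30],[0,0,0],0.4],
    [[-40,0,-20],[0,0,0],0.6],
    [[-40,0,0],[0,0,0],0.9],
    [[-30,0,0],[0,0,0],1.0],
  ],
)

```text
t: 11.85
ee_pos: [0.4339, -0.0361, 0.0819]
tool_rot: [-3.075, -0.641, -0.003]
force: [-0.0, -0.8, -0.7]
finger_gap: 0.0077
```

```bash
python3 chk.py 8
python3 - <<'E'
from h import *
W=[.6268,.0494,.4116]
for n,roi,S in (('top',(285,180,60,60),10),('scene',(265,190,85,45),9)):
    overlay(n,f'pics/{n}_8.png',roi,S,[],f'pics/z8{n}.png')
E
```

```text
t 11.85 W [0.5256 0.0039 0.4108] nut in wrench [ 0.1102 -0.0017] F [-0.  -0.8 -0.7] tq [-0.    0.   -0.03] gap 0.007686929995614172 z 0.0819
```

View pics/z8top.png

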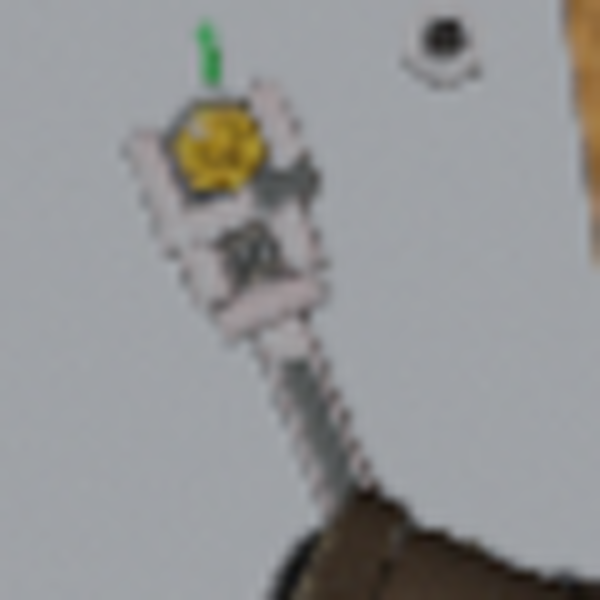

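View pics/z8scene.png

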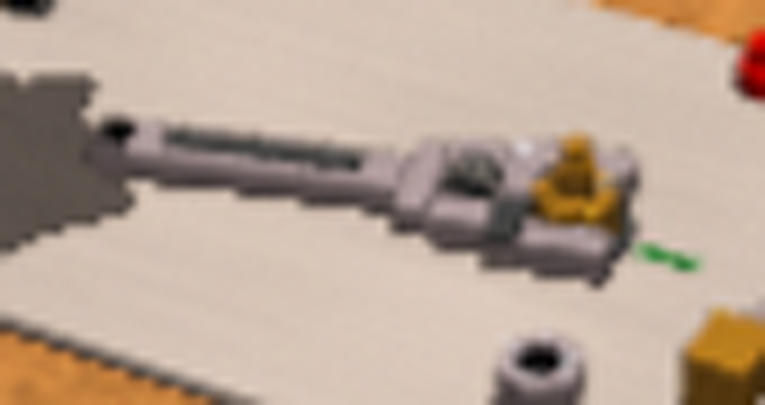

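Run:
```python
from h import *
P=[.62726,.0463,.161]
ims=[]
for W,op in (([.6268,.0490,.4116],.035),([.6272,.0478,.4116],.0345),([.6268,.0490,.43],.035)):
    overlay('top','pics/top_8.png',(292,180,34,46),16,wpolys(W,op)+panelpolys(P,.25)[4:],'pics/a.png'); ims.append(cv2.imread('pics/a.png'))
c=np.hstack(ims[:2]); print(c.shape)
cv2.imwrite('pics/c8.png',cv2.resize(c,None,fx=.73,fy=.73,interpolation=cv2.INTER_AREA))
```

```text
(736, 1088, 3)
```

View pics/c8.png

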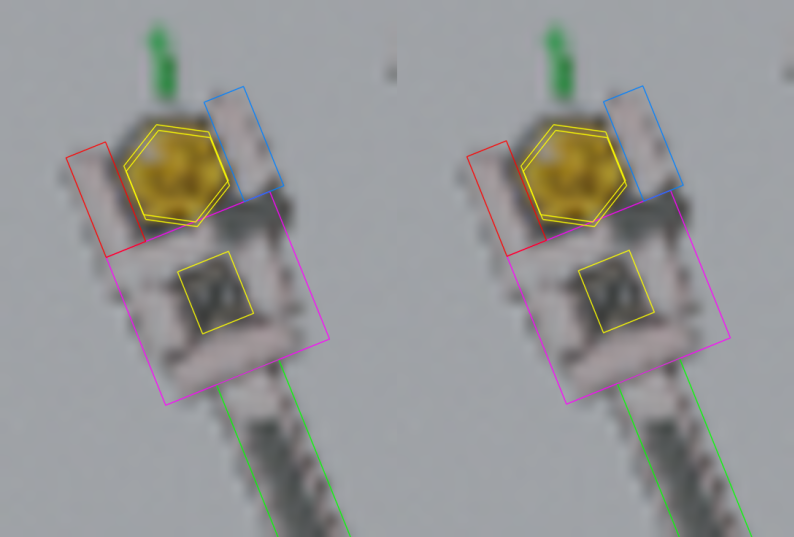

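Run:
```python
from h import *
from cell import r
W=[.6268,.0490,.4116]
s=r.get_state(); p=wpt(W,-.050,0,.045); print(togo(s,p,W[2]),s['finger_gap'])
```

```text
(array([163.12116583,  -0.86759066,  36.31669274]), array([-0.00221467,  0.00045993, -0.00331642])) 3.121726894755377e-05
```

step_arm(
  steps=[
    [[40,0,0],[0,0,0],1],
    [[40,0,0],[0,0,0],1],
    [[40,-0.9,0],[0,0,-0.003],1],
    [[33,0,6],[0,0,0],1],
    [[10,0,20],[0,0,0],1],
    [[0,0,10],[0,0,0],1],
    [[0,0,0],[0,0,0],1],
  ],
)

```text
t: 12.65
ee_pos: [0.5828, 0.0305, 0.0435]
tool_rot: [3.074, 0.646, -0.005]
force: [-1.2, 1.1, 0.7]
finger_gap: 0.0001
```

```bash
cat > st.py <<'E'
from h import *
from cell import r
import sys
W=[.6268,.0490,.4116]
if len(sys.argv)>1: W=[float(a) for a in sys.argv[1:4]]
s=r.get_state(); d=s['ee_pos'][:2]-W[:2]; c,n=np.cos(W[2]),np.sin(W[2]); F=s['force']
print('t',s['t'],'tool in wrench',np.round([c*d[0]+n*d[1],-n*d[0]+c*d[1]],4),'z',s['ee_pos'][2].round(4),'F_w',np.round([c*F[0]+n*F[1],-n*F[0]+c*F[1],F[2]],1))
E
python3 st.py
```

```text
t 12.65 tool in wrench [-0.0477  0.0007] z 0.0435 F_w [-0.7  1.5  0.7]
```

step_arm(
  steps=[
    [[-2,0.7,4],[0,0,0],1],
    [[0,0,4],[0,0,0],1],
    [[0,0,1],[0,0,0],1],
    [[0,0,0],[0,0,0],1],
  ],
)

```text
t: 13.05
ee_pos: [0.5824, 0.0294, 0.0358]
tool_rot: [-3.074, -0.646, -0.001]
force: [-0.4, 0.2, -0.8]
finger_gap: -0.0001
```

step_arm(
  steps=[
    [[0,0,1],[0,0,0],1],
    [[0,0,0.5],[0,0,0],1],
  ],
)

```text
t: 13.25
ee_pos: [0.5826, 0.0295, 0.0342]
tool_rot: [-3.074, -0.647, -0.001]
force: [0.6, -0.7, -0.6]
finger_gap: 0.0
```

```bash
python3 st.py
```

```text
t 13.25 tool in wrench [-0.0483 -0.0001] z 0.0342 F_w [ 0.2 -0.8 -0.6]
```

step_arm(
  steps=[
    [[0,0,1],[0,0,0],1],
    [[0,0,0.5],[0,0,0],1],
  ],
)

```text
t: 13.45
ee_pos: [0.5826, 0.0296, 0.0325]
tool_rot: [-3.074, -0.647, -0.0]
force: [-1.4, -0.0, 5.6]
finger_gap: 0.0001
```

step_arm(
  steps=[
    [[0,0,0.7],[0,0,0],1],
  ],
)

```text
t: 13.55
ee_pos: [0.5826, 0.0295, 0.0323]
tool_rot: [-3.074, -0.647, -0.0]
force: [-3.3, -0.1, 13.0]
finger_gap: -0.0002
```

step_arm(
  steps=[
    [[1.5,0,0],[0,0,0],1],
    [[1.5,0,0],[0,0,0],1],
    [[1.5,0,0],[0,0,0],1],
  ],
)

```text
t: 13.85
ee_pos: [0.5859, 0.031, 0.0324]
tool_rot: [-3.074, -0.646, 0.002]
force: [-5.1, -1.5, 11.2]
finger_gap: -0.0004
```

```bash
python3 st.py
```

```text
t 13.85 tool in wrench [-0.0447 -0.0002] z 0.0324 F_w [-5.2  0.6 11.2]
```

step_arm(
  steps=[
    [[2,0,0],[0,0,0],1],
    [[2,0,0],[0,0,0],1],
    [[2,0,0],[0,0,0],1],
  ],
)

```text
t: 14.15
ee_pos: [0.5913, 0.0333, 0.0324]
tool_rot: [-3.074, -0.646, 0.002]
force: [-5.4, -1.3, 10.9]
finger_gap: 0.0
```

```bash
python3 st.py
```

```text
t 14.15 tool in wrench [-0.0388 -0.0002] z 0.0324 F_w [-5.4  0.9 10.9]
```

step_arm(
  steps=[
    [[2,0,0],[0,0,0],1],
    [[2,0,0],[0,0,0],1],
    [[2,0,0],[0,0,0],1],
  ],
)

```text
t: 14.45
ee_pos: [0.5971, 0.0354, 0.0323]
tool_rot: [-3.074, -0.646, 0.002]
force: [-1.5, -0.4, 3.7]
finger_gap: -0.0
```

step_arm(
  steps=[
    [[0,0,-4],[0,0,0],1],
    [[-10,0,-4],[0,0,0],1],
    [[-10,0,0],[0,0,0],1],
    [[0,0,4],[0,0,0],1],
    [[0,0,3],[0,0,0],1],
    [[0,0,0],[0,0,0],1],
  ],
)

```text
t: 15.05
ee_pos: [0.579, 0.0281, 0.0324]
tool_rot: [-3.074, -0.647, 0.001]
force: [-0.1, -0.8, 1.1]
finger_gap: -0.0001
```

```bash
python3 st.py; python3 chk.py 9;  python3 - <<'E'
from h import *
a=cv2.imread('pics/top_9.png');overlay('top',a,(292,182,40,42),14,[],'pics/z9.png')
E
```

```text
t 15.05 tool in wrench [-0.0522 -0.    ] z 0.0324 F_w [-0.4 -0.7  1.1]
t 15.05 W [0.6705 0.0684 0.4148] nut in wrench [-0.0485 -0.0028] F [-0.1 -0.8  1.1] tq [ 0.    0.27 -0.05] gap -6.246325222531266e-05 z 0.0324
```

View pics/z9.png

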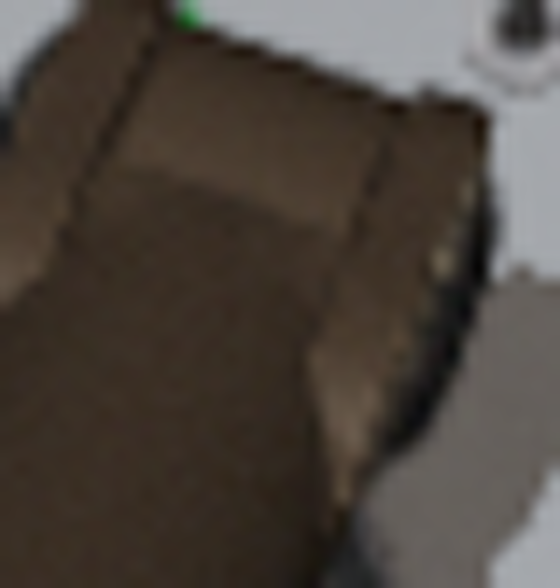

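View pics/oscene_9.png

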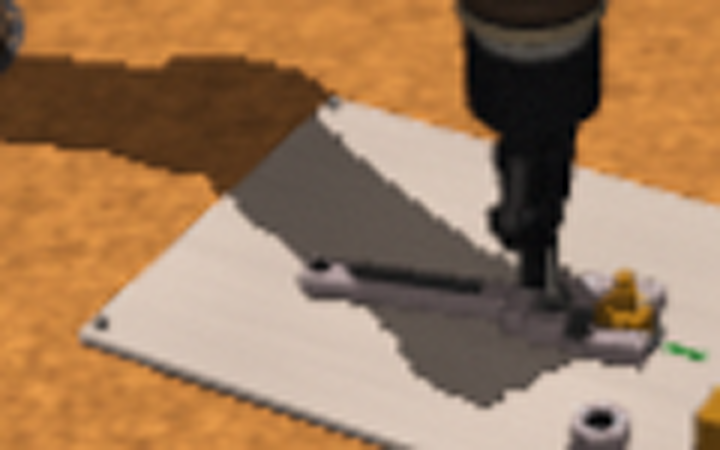

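step_arm(
  steps=[
    [[1,0,0.8],[0,0,0],1],
    [[2,0,0.3],[0,0,0],1],
    [[2,0,0],[0,0,0],1],
    [[2,0,0],[0,0,0],1],
  ],
)

```text
t: 15.55
ee_pos: [0.5853, 0.0302, 0.0324]
tool_rot: [-3.074, -0.646, 0.002]
force: [-5.9, -2.5, 12.4]
finger_gap: 0.0002
```

```bash
python3 st.py
```

```text
t 15.55 tool in wrench [-0.0455 -0.0006] z 0.0324 F_w [-6.4  0.  12.4]
```

step_arm(
  steps=[
    [[2,0,0],[0,0,0],1],
    [[2,0,0],[0,0,0],1],
    [[2,0,0],[0,0,0],1],
    [[2,0,0],[0,0,0],1],
  ],
)

```text
t: 15.95
ee_pos: [0.5927, 0.0327, 0.0324]
tool_rot: [3.074, 0.645, -0.002]
force: [-5.4, -4.2, 12.1]
finger_gap: 0.0001
```

```bash
python3 st.py
```

```text
t 15.95 tool in wrench [-0.0378 -0.0013] z 0.0324 F_w [-6.7 -1.7 12.1]
```

step_arm(
  steps=[
    [[2,0,0],[0,0,0],1],
    [[0,0,-4],[0,0,0],1],
    [[-10,0.5,-4],[0,0,0],1],
    [[-9,0,0],[0,0,0],1],
    [[0,0,4],[0,0,0],1],
    [[0,0,4],[0,0,0],1],
    [[2,0,0.3],[0,0,0],1],
    [[2,0,0],[0,0,0],1],
    [[2,0,0],[0,0,0],1],
  ],
)

```text
t: 16.85
ee_pos: [0.5806, 0.028, 0.0318]
tool_rot: [-3.073, -0.645, 0.008]
force: [-12.5, -2.5, 24.8]
finger_gap: -0.0002
```

```bash
python3 st.py
```

```text
t 16.85 tool in wrench [-0.0507 -0.0007] z 0.0318 F_w [-12.5   2.7  24.8]
```

step_arm(
  steps=[
    [[2,0,0],[0,0,0],1],
    [[2,0,0],[0,0,0],1],
    [[2,0,0],[0,0,0],1],
    [[2,0,0],[0,0,0],1],
    [[2,0,0],[0,0,0],1],
  ],
)

```text
t: 17.35
ee_pos: [0.59, 0.0313, 0.0321]
tool_rot: [-3.074, -0.645, 0.008]
force: [-14.1, -4.7, 24.7]
finger_gap: -0.0001
```

```bash
python3 st.py
```

```text
t 17.35 tool in wrench [-0.0409 -0.0015] z 0.0321 F_w [-14.8   1.3  24.7]
```

step_arm(
  steps=[
    [[0,0,-3],[0,0,0],1],
    [[0,0,-15],[0,0,0],1],
    [[0,0,-30],[0,0,0],1],
    [[-50,0,-10],[0,0,0],1],
    [[-50,0,0],[0,0,0],1],
    [[-50,0,0],[0,0,0],1],
    [[0,0,0],[0,0,0],0.8],
  ],
)

```text
t: 18.05
ee_pos: [0.4491, -0.0289, 0.0889]
tool_rot: [-3.073, -0.639, 0.008]
force: [1.4, 0.4, -0.5]
finger_gap: 0.0133
```

```bash
python3 chk.py 10;  python3 - <<'E'
from h import *
P=[.62726,.0463,.161]
ims=[]
for W,op,q in (([.6268,.0490,.4116],.0,None),([.62726,.0463,.4116],.030,.25)):
    pl=[] if q is None else wpolys(W,op)+panelpolys(P,q)[4:]
    overlay('top','pics/top_10.png',(292,180,34,46),16,pl,'pics/a.png'); ims.append(cv2.imread('pics/a.png'))
cv2.imwrite('pics/c10.png',cv2.resize(np.hstack(ims),None,fx=.73,fy=.73,interpolation=cv2.INTER_AREA))
overlay('scene','pics/scene_10.png',(265,190,85,45),9,[],f'pics/z10.png')
E
```

```text
t 18.05 W [0.5408 0.011  0.4102] nut in wrench [ 0.0934 -0.0021] F [ 1.4  0.4 -0.5] tq [-0.03 -0.05 -0.01] gap 0.013338821178698971 z 0.0889
```

View pics/c10.png

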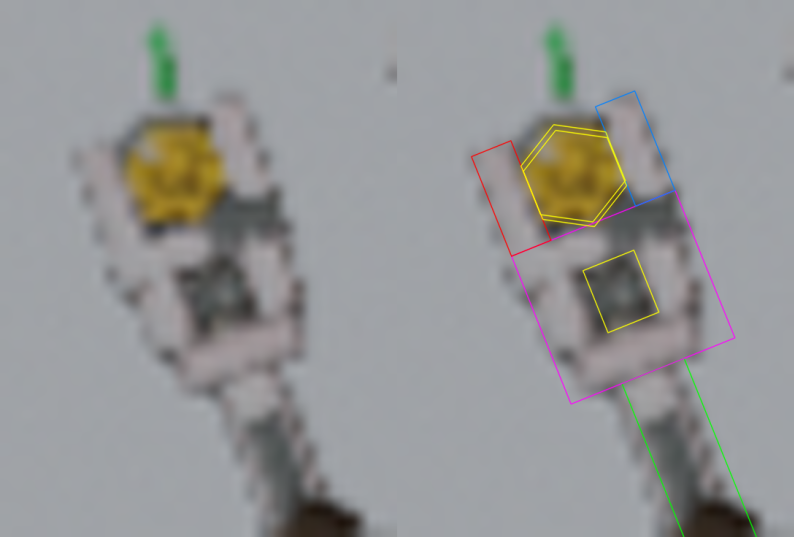

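View pics/z10.png

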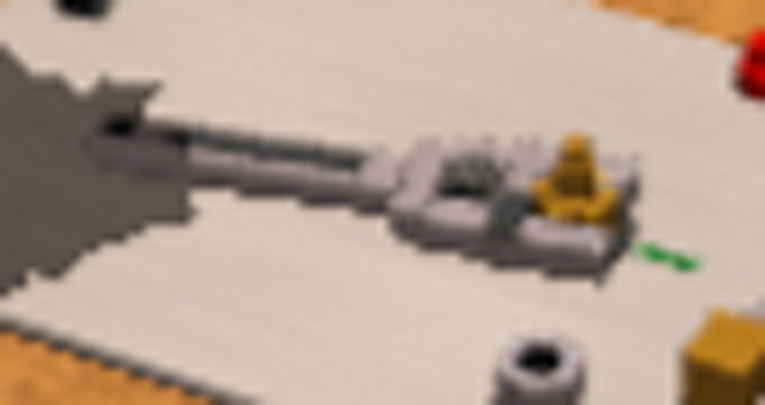

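Run:
```python
from h import *
from cell import r
W=[.6273,.0463,.385]
s=r.get_state(); p=wpt(W,-.051,0,.042); print(togo(s,p,W[2]),s['finger_gap'])
P=[.62726,.0463,.161]
ims=[]
for yw in (.36,.385):
    overlay('top','pics/top_10.png',(292,180,50,72),11,wpolys([*W[:2],yw],.03)+panelpolys(P,.661-yw)[4:],'pics/a.png'); ims.append(cv2.imread('pics/a.png'))
cv2.imwrite('pics/c10b.png',cv2.resize(np.hstack(ims),None,fx=.72,fy=.72,interpolation=cv2.INTER_AREA))
```

```text
(array([135.16978663,   0.71133342,  48.21287459]), array([-0.00074112, -0.00172254,  0.02897936])) 0.016911337187170396
```

View pics/c10b.png

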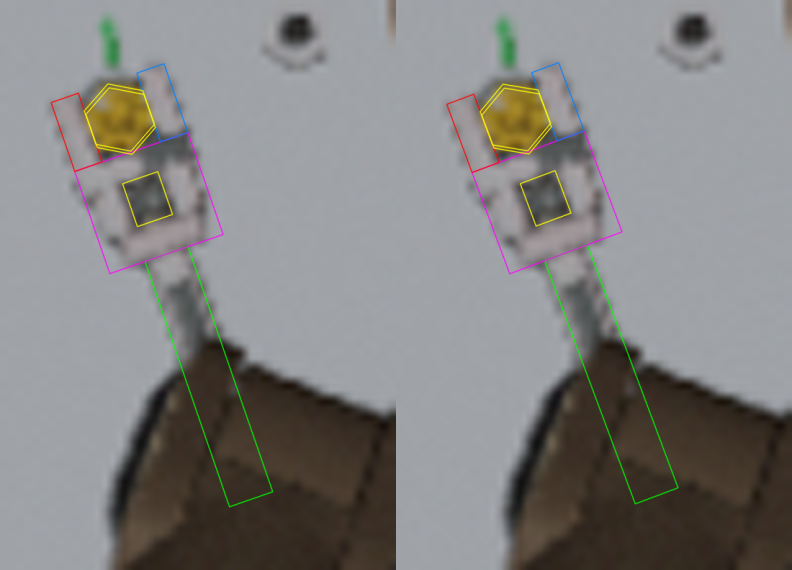

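step_arm(
  steps=[
    [[45,0.2,0],[0,0,0],1],
    [[45,0.3,0],[0,0,0],1],
    [[45,0.2,8],[0,0,0],1],
    [[0,0,20],[0,0,0.03],1],
    [[0,0,20],[0,0,0.01],1],
    [[0,0,7],[0,0,0],1],
    [[0,0,0],[0,0,0],1],
  ],
)

```text
t: 18.85
ee_pos: [0.5803, 0.0276, 0.0335]
tool_rot: [-3.086, -0.587, 0.001]
force: [0.0, -0.8, 0.6]
finger_gap: 0.0004
```

```bash
python3 st.py .6273 .0463 .37
```

```text
t 18.85 tool in wrench [-0.0506 -0.0004] z 0.0335 F_w [-0.3 -0.8  0.6]
```

step_arm(
  steps=[
    [[0,0,1.5],[0,0,0],1],
    [[0,0,0.6],[0,0,0],1],
    [[1,0,0],[0,0,0],1],
  ],
)

```text
t: 19.15
ee_pos: [0.5809, 0.0273, 0.0326]
tool_rot: [-3.086, -0.585, -0.001]
force: [-0.8, -0.5, 1.1]
finger_gap: -0.0002
```

```bash
python3 st.py .6273 .0463 .37
```

```text
t 19.15 tool in wrench [-0.0501 -0.0009] z 0.0326 F_w [-0.9 -0.1  1.1]
```

step_arm(
  steps=[
    [[2,0,0],[0,0,0],1],
    [[2,0,0],[0,0,0],1],
  ],
)

```text
t: 19.35
ee_pos: [0.5843, 0.0286, 0.0325]
tool_rot: [-3.086, -0.585, 0.0]
force: [-3.5, -1.6, 5.5]
finger_gap: -0.0
```

```bash
python3 st.py .6273 .0463 .37
```

```text
t 19.35 tool in wrench [-0.0465 -0.0009] z 0.0325 F_w [-3.9 -0.2  5.5]
```

step_arm(
  steps=[
    [[2,0,0],[0,0,0],1],
    [[2,0,0],[0,0,0],1],
    [[2,0,0],[0,0,0],1],
  ],
)

```text
t: 19.65
ee_pos: [0.5898, 0.0306, 0.0325]
tool_rot: [-3.087, -0.585, 0.001]
force: [-4.1, -1.9, 7.1]
finger_gap: 0.0
```

```bash
python3 st.py .6273 .0463 .37
```

```text
t 19.65 tool in wrench [-0.0407 -0.001 ] z 0.0325 F_w [-4.5 -0.3  7.1]
```

step_arm(
  steps=[
    [[1,0,0.7],[0,0,0],1],
    [[2,0,0],[0,0,0],1],
    [[2,0,0],[0,0,0],1],
  ],
)

```text
t: 19.95
ee_pos: [0.5926, 0.0317, 0.0322]
tool_rot: [-3.086, -0.584, 0.006]
force: [-13.3, -3.8, 18.1]
finger_gap: 0.0001
```

```bash
python3 st.py .6273 .0463 .37
```

```text
t 19.95 tool in wrench [-0.0376 -0.0011] z 0.0322 F_w [-13.8   1.2  18.1]
```

step_arm(
  steps=[
    [[0,0,-2],[0,0,0],1],
    [[0,0,-10],[0,0,0],1],
    [[0,0,-30],[0,0,0],0.6],
    [[-32,1,-10],[0,0,0],0.6],
    [[-32,0,0],[0,0,0],0.6],
    [[0,0,0],[0,0,0],0.6],
  ],
)

```text
t: 20.55
ee_pos: [0.5324, 0.0069, 0.0841]
tool_rot: [-3.086, -0.581, 0.002]
force: [0.1, -0.6, 0.6]
finger_gap: 0.0345
```

```bash
python3 st.py .6273 .0463 .365
python3 - <<'E'
from h import *
from cell import r
im=r.camera('top');cv2.imwrite('pics/top_11.png',im); im2=r.camera('scene');cv2.imwrite('pics/scene_11.png',im2)
W=[.6273,.0463,.365];P=[.62726,.0463,.161]
s=r.get_state(); p=wpt(W,-.1,0,.016); print(togo(s,p,W[2]),s['finger_gap'])
ims=[]
for yw in (.35,.37):
    overlay('top',im,(292,180,50,72),11,wpolys([*W[:2],yw],.03)+panelpolys(P,.661-yw)[4:],'pics/a.png'); ims.append(cv2.imread('pics/a.png'))
cv2.imwrite('pics/c11.png',cv2.resize(np.hstack(ims),None,fx=.72,fy=.72,interpolation=cv2.INTER_AREA))
overlay('scene',im2,(245,175,105,60),7,[],'pics/z11.png')
E
```

```text
t 20.55 tool in wrench [-0.1027 -0.0029] z 0.0841 F_w [-0.1 -0.6  0.6]
(array([-1.48396719, -2.43114109, 68.22368731]), array([-0.00025559, -0.00191225,  0.00960846])) 0.03409344878501411
```

View pics/c11.png

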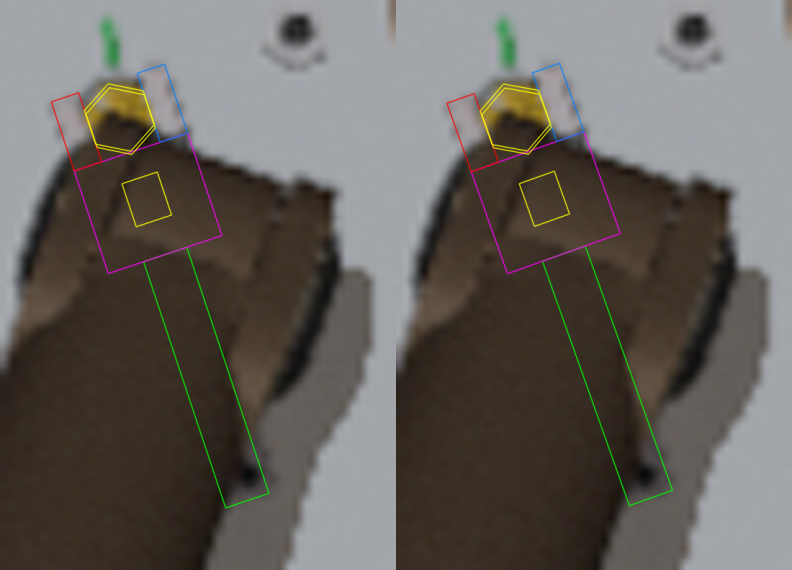

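View pics/z11.png

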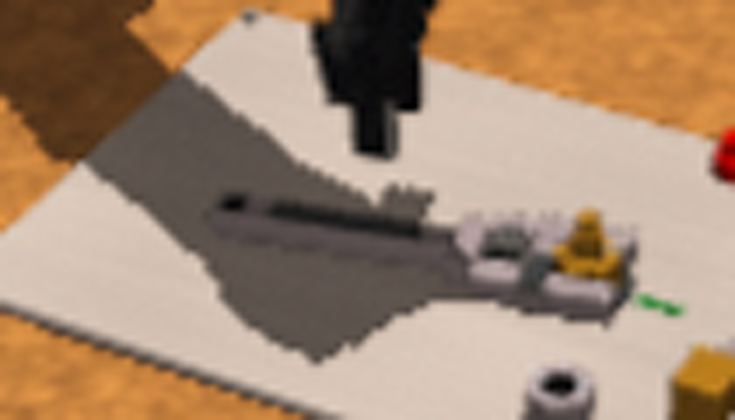

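step_arm(
  steps=[
    [[0,-2,25],[0,0,0.0],0.6],
    [[0,0,25],[0,0,0],0.6],
    [[0,0,10],[0,0,0],0.6],
    [[0,0,5],[0,0,0],0.6],
    [[0,0,2],[0,0,0],0.6],
    [[0,0,0],[0,0,0],0.6],
  ],
)

```text
t: 21.25
ee_pos: [0.5354, 0.0103, 0.0168]
tool_rot: [3.086, 0.585, 0.001]
force: [0.3, -0.1, -0.4]
finger_gap: 0.0341
```

```bash
python3 st.py .6273 .0463 .37
```

```text
t 21.25 tool in wrench [-0.0987 -0.0003] z 0.0168 F_w [ 0.2 -0.2 -0.4]
```

step_arm(
  steps=[
    [[0,0,3],[0,0,0],0.6],
    [[0,-2,0],[0,0,0],0.6],
    [[0,-2,0],[0,0,0],0.6],
    [[0,-2,0],[0,0,0],0.6],
    [[0,-1,0],[0,0,0],0.6],
  ],
)

```text
t: 21.75
ee_pos: [0.5327, 0.0157, 0.0137]
tool_rot: [3.085, 0.584, 0.002]
force: [1.3, -6.5, -0.8]
finger_gap: 0.0339
```

```bash
python3 st.py .6273 .0463 .37
```

```text
t 21.75 tool in wrench [-0.0993  0.0057] z 0.0137 F_w [-1.1 -6.6 -0.8]
```

step_arm(
  steps=[
    [[0,-2,0],[0,0,0.02],0.6],
    [[0,-2,0],[0,0,0.02],0.6],
  ],
)

```text
t: 21.95
ee_pos: [0.5316, 0.0194, 0.0137]
tool_rot: [3.096, 0.52, 0.003]
force: [3.1, -4.7, -2.6]
finger_gap: 0.0343
```

```bash
python3 st.py .6273 .0463 .37
```

```text
t 21.95 tool in wrench [-0.0989  0.0095] z 0.0137 F_w [ 1.1 -5.5 -2.6]
```

step_arm(
  steps=[
    [[0,-2.5,0],[0,0,0.025],0.6],
    [[0,-2.5,0],[0,0,0.025],0.6],
    [[0,-2.5,0],[0,0,0.025],0.6],
    [[0,-2.5,0],[0,0,0.025],0.6],
    [[0,-2.5,0],[0,0,0.025],0.6],
    [[0,-2.5,0],[0,0,0.025],0.6],
    [[0,-2.5,0],[0,0,0.025],0.6],
    [[0,-2.5,0],[0,0,0.025],0.6],
    [[0,-2.5,0],[0,0,0.025],0.6],
  ],
)

```text
t: 22.85
ee_pos: [0.5273, 0.0412, 0.014]
tool_rot: [3.135, 0.169, 0.006]
force: [3.6, -4.8, -0.1]
finger_gap: 0.0339
```

```bash
cat > sw.py <<'E'
from h import *
from cell import r
s=r.get_state(); N=np.array([.62726,.0463]); d=s['ee_pos'][:2]-N
rad=np.hypot(*d); ang=np.arctan2(-d[1],-d[0]); R=Ro.from_rotvec(s['tool_rot']).as_matrix(); ty=np.arctan2(R[1,0],R[0,0])
g=s['finger_gap']; off=(g-.022)/2
# contact finger on tool +y side i.e. wrench -y side: handle centre is displaced by -off in tool -y from centre -> back
wy=ang+off/rad
F=R.T@s['force']
print('t',s['t'],'rad',rad.round(4),'tool yaw',ty.round(3),'wrench yaw est',wy.round(3),'q est',(.661-wy).round(3),'F tool',F.round(1),'gap',g.round(4),'z',s['ee_pos'][2].round(4))
E
python3 sw.py
```

```text
Traceback (most recent call last):
  File "sw.py", line 9, in <module>
    print('t',s['t'],'rad',rad.round(4),'tool yaw',ty.round(3),'wrench yaw est',wy.round(3),'q est',(.661-wy).round(3),'F tool',F.round(1),'gap',g.round(4),'z',s['ee_pos'][2].round(4))
                                                                                                                                                 ^^^^^^^
AttributeError: 'float' object has no attribute 'round'
```

```bash
sed -i 's/g.round(4)/round(g,4)/' sw.py; python3 sw.py; python3 chk.py 12
python3 - <<'E'
from h import *
overlay('scene','pics/scene_12.png',(245,175,105,60),7,[],'pics/z12.png')
E
```

```text
t 22.85 rad 0.1001 tool yaw 0.108 wrench yaw est 0.11 q est 0.551 F tool [3.1 5.2 0.1] gap 0.0339 z 0.014
t 22.85 W [0.6267 0.052  0.1078] nut in wrench [-0.     -0.0057] F [ 3.6 -4.8 -0.1] tq [-1.07 -0.87  0.06] gap 0.033901020773116027 z 0.014
```

View pics/z12.png

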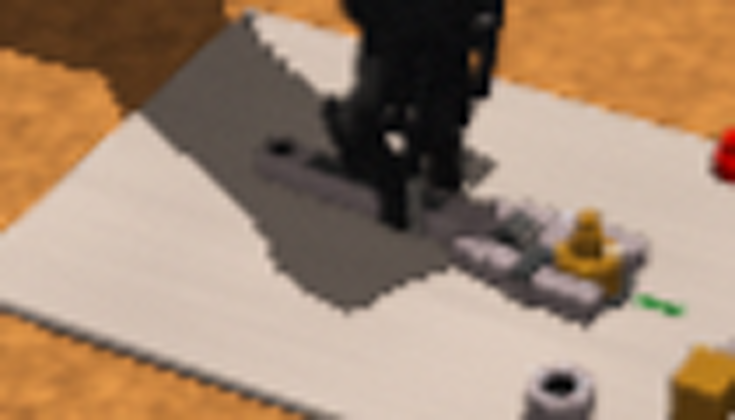

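View pics/otop_12.png

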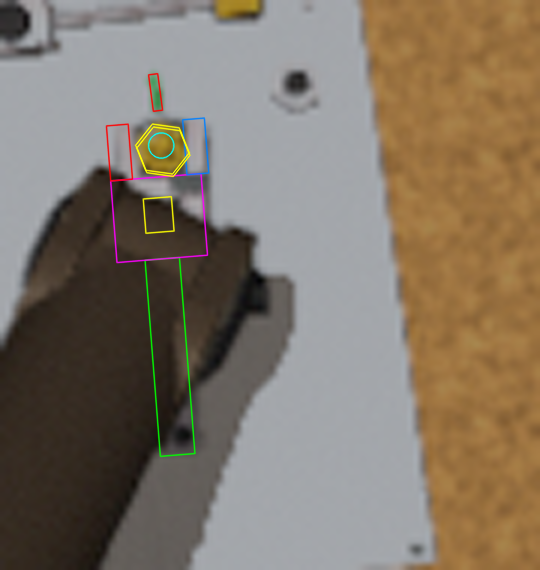

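step_arm(
  steps=[
    [[0,-2.5,0],[0,0,0.025],0.6],
    [[0,-2.5,0],[0,0,0.025],0.6],
    [[0,-2.5,0],[0,0,0.025],0.6],
    [[0,-2.5,0],[0,0,0.025],0.6],
    [[0,-2.5,0],[0,0,0.025],0.6],
    [[0,-2.5,0],[0,0,0.025],0.6],
    [[0,-2.5,0],[0,0,0.025],0.6],
    [[0,-2.5,0],[0,0,0.025],0.6],
    [[0,-2.5,0],[0,0,0.025],0.6],
    [[0,-2.5,0],[0,0,0.025],0.6],
    [[0,-2.5,0],[0,0,0.025],0.6],
    [[0,0,0],[0,0,0],0.6],
  ],
)

```text
t: 24.15
ee_pos: [0.5271, 0.0687, 0.0139]
tool_rot: [3.129, -0.262, 0.004]
force: [1.3, -5.4, 0.7]
finger_gap: 0.034
```

```bash
python3 sw.py
python3 - <<'E'
from h import *
from cell import r
P=[.62726,.0463,.161]; W=[.6273,.0463,-.17]
a=r.camera('top'); b=r.camera('scene'); cv2.imwrite('pics/top_13.png',a);cv2.imwrite('pics/scene_13.png',b)
overlay('scene',b,(300,190,60,38),12,[],'pics/z13.png')
overlay('top',a,(285,165,50,95),6,wpolys(W,.03)+panelpolys(P,.661-W[2])[2:],'pics/y13.png')
E
```

```text
t 24.15 rad 0.1026 tool yaw -0.167 wrench yaw est -0.161 q est 0.822 F tool [ 2.2  5.2 -0.7] gap 0.034 z 0.0139
```

View pics/z13.png

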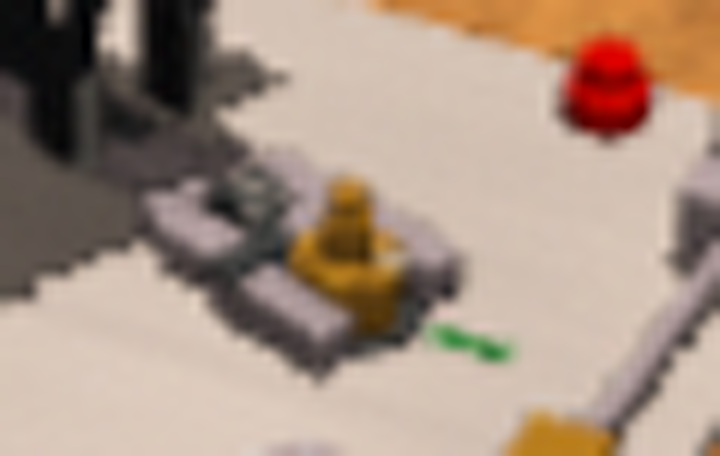

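View pics/y13.png

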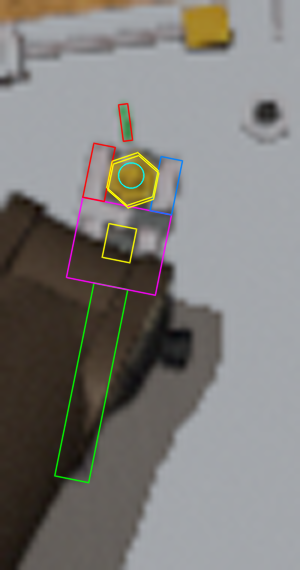

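```bash
cat > mk.py <<'E'
from h import *
import sys
P=[.62726,.0463,.161]
tag=sys.argv[1]; qs=[float(a) for a in sys.argv[2:]]
for n,roi,S in (('scene',(316,196,34,26),11),('top',(296,180,26,28),11)):
    rows=[]
    for q in [None]+qs:
        pp=[]
        if q is not None:
            pp=panelpolys(P,q)[2:]; a=.9-q
            pp.append((T(*P,[[.0115*np.cos(a),.0115*np.sin(a),.029],[.0173*np.cos(a),.0173*np.sin(a),.029]]),(0,0,255),False))
        overlay(n,f'pics/{n}_{tag}.png',roi,S,pp,'pics/tmp.png'); rows.append(cv2.imread('pics/tmp.png'))
    cv2.imwrite(f'pics/mk_{n}_{tag}.png',np.vstack([np.hstack(rows[:2]),np.hstack(rows[2:])]))
E
python3 mk.py 13 .72 .82 .92
```

View pics/mk_scene_13.png

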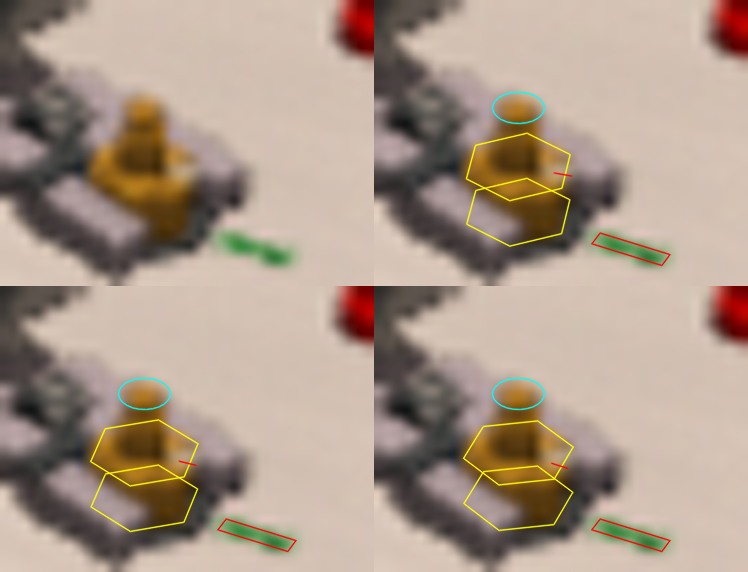

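View pics/mk_top_13.png

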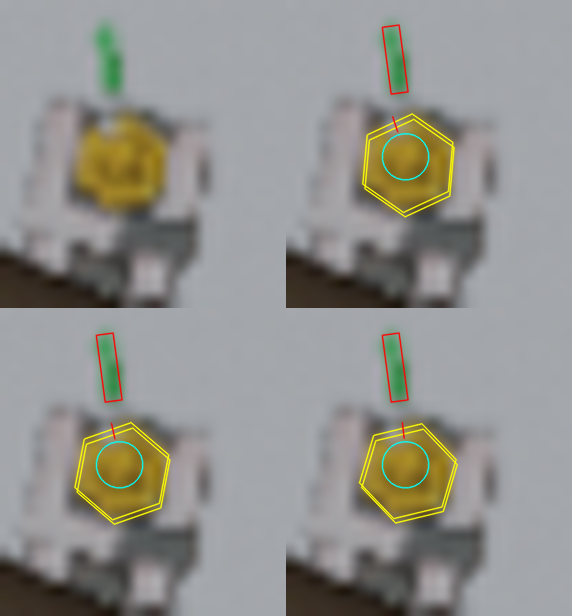

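step_arm(
  steps=[
    [[0,3,0],[0,0,0],0.55],
    [[0,3,0],[0,0,0],0.5],
    [[0,0,-15],[0,0,0],0.5],
    [[0,0,-35],[0,0,0],0.5],
    [[0,40,-30],[0,0,0],0.5],
    [[0,45,-20],[0,0,0],0.5],
    [[0,45,0],[0,0,0],0.5],
    [[0,45,0],[0,0,0],0.5],
  ],
)

```text
t: 25.05
ee_pos: [0.4963, -0.1098, 0.1152]
tool_rot: [-3.13, 0.258, -0.003]
force: [1.1, -0.5, 0.1]
finger_gap: 0.043
```

```bash
python3 - <<'E'
from h import *
from cell import r
P=[.62726,.0463,.161]
a=r.camera('top'); b=r.camera('scene'); cv2.imwrite('pics/top_14.png',a);cv2.imwrite('pics/scene_14.png',b)
ims=[]
for yw in (None,-.10,-.16):
    overlay('top',a,(287,170,44,75),8,[] if yw is None else wpolys([.6273,.0463,yw],.03)+panelpolys(P,.661-yw)[4:],'pics/a.png'); ims.append(cv2.imread('pics/a.png'))
c=np.hstack(ims); print(c.shape); cv2.imwrite('pics/c14.png',cv2.resize(c,None,fx=.75,fy=.75,interpolation=cv2.INTER_AREA))
overlay('scene',b,(245,175,105,60),7,[],'pics/z14.png')
E
python3 mk.py 14 .72 .78 .84
```

```text
(600, 1056, 3)
```

View pics/c14.png

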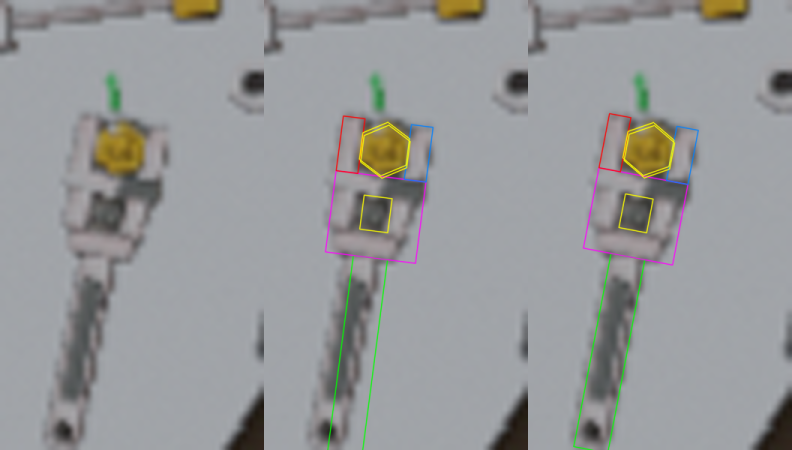

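View pics/z14.png

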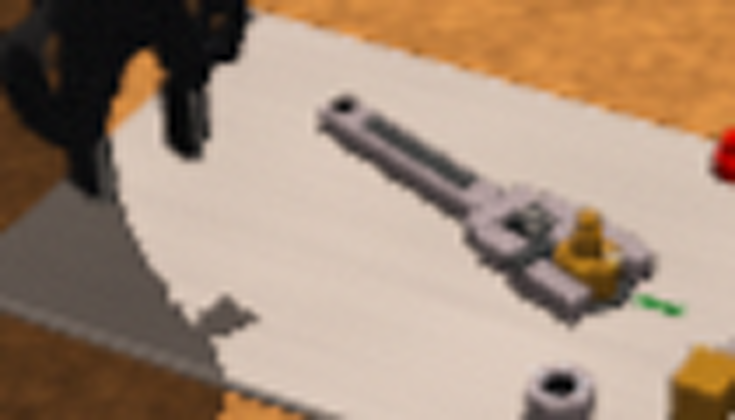

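View pics/mk_top_14.png

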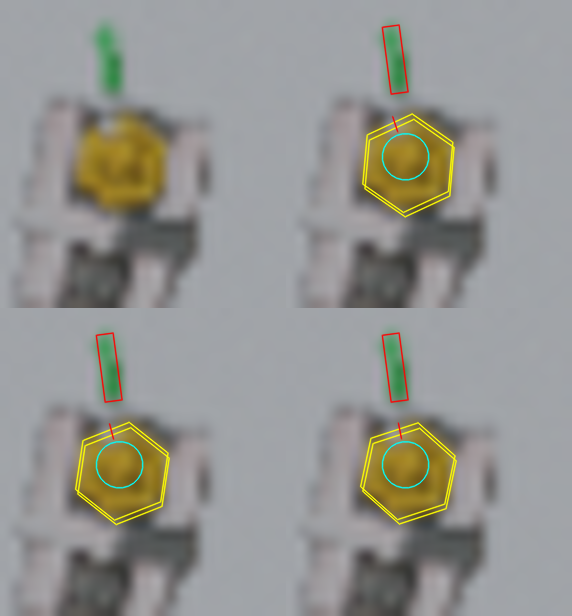

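```bash
cat > fitn.py <<'E'
from h import *
import sys
cams=load(); P=[.62726,.0463,.161]
S=16
def render(n,dx,dy,q,rm,occl=False):
    m=cams[n]; big=np.zeros((40*S,40*S),np.float32); 
    c0=proj(m,[[P[0],P[1],.029]])[0].round()-20
    def fill(P3,v):
        uv=(proj(m,P3)-c0+.5)*S-.5; cv2.fillPoly(big,[np.round(cv2.convexHull(uv.astype(np.float32))[:,0]*16).astype(np.int32)],v,shift=4)
    p=[P[0]+dx,P[1]+dy]
    z0=.026 if n=='top' else .029
    fill(np.vstack([T(*p,0,hexa(z,q,P[2])) for z in (z0,.029)]),1.)
    a=P[2]+.9-q; th=np.linspace(0,6.28,16)
    fill(T(*p,0,np.c_[.0145*np.cos(a)+rm*np.cos(th),.0145*np.sin(a)+rm*np.sin(th),0*th+.029]),0.)
    fill(np.vstack([T(*p,0,np.c_[.008*np.cos(th),.008*np.sin(th),0*th+z]) for z in (.029,.052)]),1.)
    return cv2.resize(big,(40,40),interpolation=cv2.INTER_AREA),c0.astype(int)
def fit(src,n='top'):
    im=cv2.imread(src).astype(float); 
    def cost(x,full=False):
        R,c0=render(n,x[0]*1e-3,x[1]*1e-3,x[2],x[3]*1e-3)
        cr=im[c0[1]:c0[1]+40,c0[0]:c0[0]+40]; d=np.clip(cr[...,2]-cr[...,0],0,None)
        w=np.zeros((40,40),bool); w[12:29,12:29]=1
        # exclude green tick
        w&=~((cr[...,1]-cr[...,2])>15)
        A=np.c_[R[w],np.ones(w.sum())]; k,res,_,_=np.linalg.lstsq(A,d[w],rcond=None)
        return res[0]
    out=[]
    for q in np.arange(float(sys.argv[1]),float(sys.argv[2]),.05):
        b=min((minimize(lambda y:cost([y[0],y[1],q,y[2]]),[0,0,r0],method='Nelder-Mead',options=dict(initial_simplex=[[0,0,r0],[1,0,r0],[0,1,r0],[0,0,r0+.7]],maxiter=80)) for r0 in (2.5,)),key=lambda r:r.fun)
        out.append((round(q,2),round(b.fun),b.x.round(1).tolist()))
    return out
for s in sys.argv[3:]:
    print(s); [print(' ',o) for o in fit(f'pics/{s}.png',s.split('_')[0].rstrip('0'))]
E
python3 fitn.py 0.1 0.5 top0 top_8 top_10; python3 fitn.py .6 1.0 top_14
```

```text
top0
  (np.float64(0.1), 14469, [0.0, 0.2, 3.1])
  (np.float64(0.15), 13862, [-0.2, 0.1, 4.4])
  (np.float64(0.2), 14487, [-0.4, -0.1, 4.5])
  (np.float64(0.25), 14562, [-0.5, -0.0, 4.4])
  (np.float64(0.3), 16623, [-0.7, 0.1, 4.1])
  (np.float64(0.35), 19233, [-0.5, 0.0, 2.9])
  (np.float64(0.4), 22497, [-0.5, 0.1, 2.8])
  (np.float64(0.45), 27313, [-0.7, 0.1, 2.5])
top_8
  (np.float64(0.1), 16205, [0.3, 0.0, 3.8])
  (np.float64(0.15), 14579, [0.1, 0.1, 4.4])
  (np.float64(0.2), 14792, [-0.2, 0.3, 4.8])
  (np.float64(0.25), 17351, [-0.7, -0.1, 3.5])
  (np.float64(0.3), 18717, [-0.3, 0.1, 3.1])
  (np.float64(0.35), 19622, [-0.3, 0.0, 3.0])
  (np.float64(0.4), 22923, [-0.3, 0.3, 3.0])
  (np.float64(0.45), 27410, [-0.5, 0.3, 2.7])
top_10
  (np.float64(0.1), 14268, [0.0, 0.0, 3.7])
  (np.float64(0.15), 13036, [0.0, -0.1, 4.4])
  (np.float64(0.2), 13073, [-0.3, 0.0, 4.2])
  (np.float64(0.25), 13730, [-0.7, 0.1, 4.3])
  (np.float64(0.3), 15999, [-0.6, 0.1, 4.4])
  (np.float64(0.35), 19075, [-0.4, 0.0, 2.9])
  (np.float64(0.4), 22619, [-0.3, 0.0, 3.0])
  (np.float64(0.45), 27847, [-0.5, 0.2, 2.4])
top_14
  (np.float64(0.6), 13622, [-0.1, -0.3, 3.8])
  (np.float64(0.65), 10921, [-0.2, -0.1, 3.6])
  (np.float64(0.7), 10413, [-0.2, 0.0, 3.7])
  (np.float64(0.75), 11276, [0.0, 0.1, 3.3])
  (np.float64(0.8), 10670, [-0.1, 0.1, 4.5])
  (np.float64(0.85), 13876, [-0.0, -0.0, 3.0])
  (np.float64(0.9), 16473, [-0.2, 0.1, 2.7])
  (np.float64(0.95), 19067, [-0.3, 0.1, 1.9])
```

```bash
cat > prof.py <<'E'
from h import *
import sys
cams=load(); P=[.62726,.0463,.161]
def prof(src,n,dx,dy,rr=(.0115,.0125,.0135)):
    im=cv2.imread(src).astype(np.float32); y=im[...,2]-im[...,0]; 
    ang=np.arange(-.6,1.5,.05); v=0
    for r_ in rr:
        X=np.c_[P[0]+dx+r_*np.cos(P[2]+ang),P[1]+dy+r_*np.sin(P[2]+ang),0*ang+.029]; uv=proj(cams[n],X).astype(np.float32)
        v=v+cv2.remap(y,uv[:,0],uv[:,1],cv2.INTER_CUBIC)/len(rr)
    return ang,v
for s in sys.argv[1:]:
    n=s.split('_')[0].rstrip('0')
    for dx,dy in ((0,0),(-.0005,0),(.0005,0),(0,.0005),(0,-.0005)):
        a,v=prof(f'pics/{s}.png',n,dx,dy); i=v.argmin(); 
        w=np.clip(np.median(v)-v,0,None)*(abs(a-a[i])<.4); am=(a*w).sum()/w.sum()
        print(s,dx,dy,'min ang',round(a[i],2),'q',round(.9-a[i],2),'centroid q',round(.9-am,3),v.round().astype(int).tolist() if dx==dy==0 else '')
E
python3 prof.py top0 top_8 top_10 top_14
```

```text
top0 0 0 min ang 0.8 q 0.1 centroid q 0.1 [[104], [104], [103], [101], [99], [96], [95], [94], [94], [95], [97], [98], [99], [99], [98], [96], [96], [93], [89], [83], [77], [70], [63], [56], [48], [42], [35], [30], [27], [28], [32], [40], [51], [66], [77], [86], [94], [100], [104], [108], [111], [113]]
top0 -0.0005 0 min ang 0.8 q 0.1 centroid q 0.1 
top0 0.0005 0 min ang 0.85 q 0.05 centroid q 0.05 
top0 0 0.0005 min ang 0.8 q 0.1 centroid q 0.1 
top0 0 -0.0005 min ang 0.85 q 0.05 centroid q 0.05 
top_8 0 0 min ang 0.8 q 0.1 centroid q 0.1 [[103], [103], [102], [101], [99], [96], [95], [94], [93], [94], [95], [95], [96], [96], [95], [94], [94], [92], [88], [83], [77], [70], [63], [57], [49], [42], [35], [30], [27], [27], [31], [39], [49], [64], [75], [84], [92], [98], [103], [107], [109], [110]]
top_8 -0.0005 0 min ang 0.8 q 0.1 centroid q 0.1 
top_8 0.0005 0 min ang 0.85 q 0.05 centroid q 0.05 
top_8 0 0.0005 min ang 0.8 q 0.1 centroid q 0.1 
top_8 0 -0.0005 min ang 0.85 q 0.05 centroid q 0.05 
top_10 0 0 min ang 0.8 q 0.1 centroid q 0.1 [[104], [104], [103], [101], [100], [97], [9
[... 248 characters left out ...]
 q 0.1 centroid q 0.1 
top_10 0.0005 0 min ang 0.85 q 0.05 centroid q 0.05 
top_10 0 0.0005 min ang 0.8 q 0.1 centroid q 0.1 
top_10 0 -0.0005 min ang 0.85 q 0.05 centroid q 0.05 
top_14 0 0 min ang 0.3 q 0.6 centroid q 0.6 [[97], [98], [100], [101], [101], [100], [97], [93], [87], [80], [73], [65], [57], [48], [40], [32], [28], [25], [25], [29], [36], [47], [63], [78], [94], [105], [114], [118], [116], [113], [109], [104], [102], [101], [100], [100], [98], [98], [98], [99], [101], [103]]
top_14 -0.0005 0 min ang 0.25 q 0.65 centroid q 0.65 
top_14 0.0005 0 min ang 0.3 q 0.6 centroid q 0.6 
top_14 0 0.0005 min ang 0.25 q 0.65 centroid q 0.65 
top_14 0 -0.0005 min ang 0.3 q 0.6 centroid q 0.6
```

```bash
cat > rect.py <<'E'
from h import *
cams=load()
def rect(src,n,W,z=.026,s=5000):
    # out px: u along wrench x (up), v along y (left)
    xs=np.arange(.03,-.2,-1/s*1.0)[:]; 
    xs=np.arange(.025,-.06,-1/s); ys=np.arange(.04,-.04,-1/s)
    X,Y=np.meshgrid(xs,ys,indexing='ij'); pts=T(*W,np.c_[X.ravel(),Y.ravel(),np.full(X.size,z)])
    uv=proj(cams[n],pts).astype(np.float32).reshape(*X.shape,2)
    return cv2.remap(cv2.imread(src),uv[...,0],uv[...,1],cv2.INTER_CUBIC)
ims=[rect('pics/top0.png','top',[.5507,-.0116,.571]),rect('pics/top_8.png','top',[.6268,.0490,.4116]),rect('pics/top_10.png','top',[.6273,.0463,.365]),rect('pics/top_14.png','top',[.6273,.0463,-.16])]
for im in ims:
    for y in range(0,400,25): cv2.line(im,(y,0),(y,424),(0,255,0) if y==125 else (200,120,0),1)
    for x in range(0,425,25): cv2.line(im,(0,x),(400,x),(0,255,0) if x==125 else (200,120,0),1)
c=np.vstack([np.hstack(ims[:2]),np.hstack(ims[2:])]); cv2.imwrite('pics/rect.png',cv2.resize(c,None,fx=.7,fy=.7,interpolation=cv2.INTER_AREA))
E
python3 rect.py
```

```text
(no output)
```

View pics/rect.png

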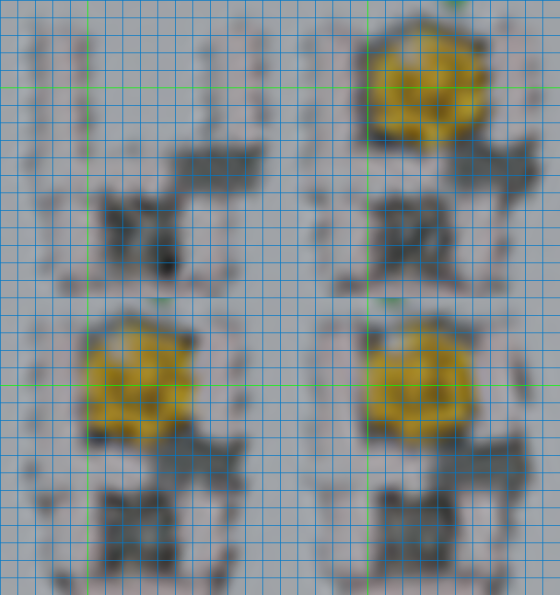

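```bash
cat >> rect.py <<'E'
o=[]
for src,W in (('pics/top_10.png',[.6273,.0463,.365]),('pics/top_14.png',[.6273,.0463,-.16])):
    im=rect(src,'top',W,z=.029)[:300]
    for a in (.3,.4,.5,.6): cv2.line(im,(200-int(60*np.sin(a)),125-int(60*np.cos(a))),(200-int(110*np.sin(a)),125-int(110*np.cos(a))),(0,0,255) if a==.4 else (255,0,0),1)
    cv2.circle(im,(200,125),3,(255,0,255),-1); cv2.rectangle(im,(125,125-43),(275,125+43),(255,255,0),1); o.append(im)
cv2.imwrite('pics/rect2.png',np.hstack(o))
E
python3 rect.py; python3 prof.py scene_14 scene0 scene_10| cut -c1-120; python3 fitn.py .6 1.0 scene_14; python3 fitn.py .05 .5 scene0
```

```text
scene_14 0 0 min ang 0.35 q 0.55 centroid q 0.55 [[130], [131], [132], [131], [130], [128], [126], [124], [121], [117], 
scene_14 -0.0005 0 min ang 0.3 q 0.6 centroid q 0.6 
scene_14 0.0005 0 min ang 0.35 q 0.55 centroid q 0.55 
scene_14 0 0.0005 min ang 0.3 q 0.6 centroid q 0.6 
scene_14 0 -0.0005 min ang 0.35 q 0.55 centroid q 0.55 
scene0 0 0 min ang 0.8 q 0.1 centroid q 0.1 [[143], [144], [144], [143], [142], [141], [140], [139], [139], [138], [137]
scene0 -0.0005 0 min ang 0.8 q 0.1 centroid q 0.1 
scene0 0.0005 0 min ang 0.85 q 0.05 centroid q 0.05 
scene0 0 0.0005 min ang 0.8 q 0.1 centroid q 0.1 
scene0 0 -0.0005 min ang 0.85 q 0.05 centroid q 0.05 
scene_10 0 0 min ang 0.8 q 0.1 centroid q 0.1 [[150], [150], [149], [148], [147], [147], [146], [146], [146], [147], [14
scene_10 -0.0005 0 min ang 0.8 q 0.1 centroid q 0.1 
scene_10 0.0005 0 min ang 0.85 q 0.05 centroid q 0.05 
scene_10 0 0.0005 min ang 0.8 q 0.1 centroid q 0.1 
scene_10 0 -0.0005 min ang 0.85 q 0.05 centroid q 0.05 
scene_14
  (np.float64(0.6), 86106, [1.3, -2.7, 2.5])
  (np.float64(0.65), 86757, [1.4, -2.8, 2.4])
  (np.float64(0.7), 87558, [2.1, -3.1, 2.2])
  (np.float64(0.75), 86732, [1.5, -3.0, 1.4])
  (np.float64(0.8), 87311, [1.7, -3.2, 1.9])
  (np.float64(0.85), 86378, [1.7, -2.8, 1.0])
  (np.float64(0.9), 87970, [1.8, -2.9, 1.3])
  (np.float64(0.95), 88804, [1.5, -2.9, 1.6])
scene0
  (np.float64(0.05), 82176, [2.1, -3.2, 3.1])
  (np.float64(0.1), 80961, [1.9, -3.2, 2.6])
  (np.float64(0.15), 80784, [2.4, -3.6, 0.2])
  (np.float64(0.2), 80635, [2.2, -3.5, 0.7])
  (np.float64(0.25), 81307, [2.2, -3.5, 1.1])
  (np.float64(0.3), 82214, [2.2, -4.0, 1.1])
  (np.float64(0.35), 84042, [2.7, -3.9, 2.3])
  (np.float64(0.4), 83326, [2.8, -4.0, 1.6])
  (np.float64(0.45), 83215, [2.8, -4.4, 1.0])
```

View pics/rect2.png

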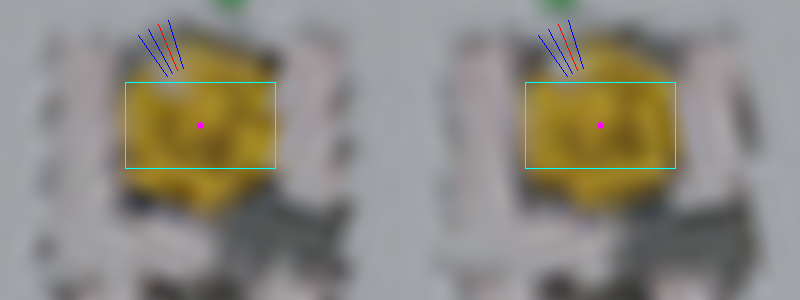

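step_arm(
  steps=[
    [[0,-45,0],[0,0,0],0.5],
    [[0,-45,0],[0,0,0],0.5],
    [[0,-45,10],[0,0,0],0.5],
    [[0,-40,25],[0,0,0],0.5],
    [[0,0,30],[0,0,0],0.55],
    [[0,0,20],[0,0,0],0.6],
    [[0,0,10],[0,0,0],0.6],
    [[0,0,5],[0,0,0],0.6],
    [[0,0,0],[0,0,0],0.6],
  ],
)

```text
t: 26.05
ee_pos: [0.5251, 0.0637, 0.0138]
tool_rot: [-3.131, 0.26, -0.0]
force: [-0.2, -0.0, 0.8]
finger_gap: 0.0342
```

```bash
python3 sw.py
```

```text
t 26.05 rad 0.1036 tool yaw -0.166 wrench yaw est -0.11 q est 0.771 F tool [-0.2  0.  -0.8] gap 0.0342 z 0.0138
```

step_arm(
  steps=[
    [[0,-2.5,0],[0,0,0],0.6],
    [[0,-2.5,0],[0,0,0],0.6],
    [[0,-2,0],[0,0,0.02],0.6],
    [[0,-2,0],[0,0,0.02],0.6],
    [[0,-2,0],[0,0,0.02],0.6],
    [[0,-1,0],[0,0,0.01],0.6],
    [[0,0,0],[0,0,0],0.6],
  ],
)

```text
t: 26.75
ee_pos: [0.5281, 0.0738, 0.0143]
tool_rot: [3.118, -0.371, 0.004]
force: [0.9, -6.5, 2.8]
finger_gap: 0.0342
```

```bash
python3 sw.py
```

```text
t 26.75 rad 0.1029 tool yaw -0.237 wrench yaw est -0.212 q est 0.873 F tool [ 2.4  6.1 -2.8] gap 0.0342 z 0.0143
```

step_arm(
  steps=[
    [[0,-1.5,0],[0,0,0],0.6],
    [[0,-1.3,0],[0,0,0],0.6],
    [[0,0,0],[0,0,0],0.6],
  ],
)

```text
t: 27.05
ee_pos: [0.5284, 0.0761, 0.0143]
tool_rot: [3.117, -0.372, 0.003]
force: [-1.0, -6.9, 4.1]
finger_gap: 0.0342
```

```bash
python3 sw.py
```

```text
t 27.05 rad 0.1033 tool yaw -0.238 wrench yaw est -0.234 q est 0.895 F tool [ 0.7  7.  -4.1] gap 0.0342 z 0.0143
```

step_arm(
  steps=[
    [[0,3,0],[0,0,0],0.55],
    [[0,3,0],[0,0,0],0.5],
    [[0,0,-15],[0,0,0],0.5],
    [[0,0,-35],[0,0,0],0.5],
    [[0,40,-30],[0,0,0],0.5],
    [[0,45,-20],[0,0,0],0.5],
    [[0,45,0],[0,0,0],0.5],
    [[0,45,0],[0,0,0],0.5],
  ],
)

```text
t: 27.85
ee_pos: [0.4857, -0.0986, 0.1152]
tool_rot: [-3.119, 0.367, -0.004]
force: [0.6, -0.5, -0.0]
finger_gap: 0.043
```

```bash
python3 - <<'E'
from h import *
from cell import r
P=[.62726,.0463,.161]
a=r.camera('top'); b=r.camera('scene'); cv2.imwrite('pics/top_15.png',a);cv2.imwrite('pics/scene_15.png',b)
ims=[]
for yw in (None,-.22,-.26):
    overlay('top',a,(284,170,44,75),8,[] if yw is None else wpolys([.6273,.0463,yw],.03)+panelpolys(P,.661-yw)[4:],'pics/a.png'); ims.append(cv2.imread('pics/a.png'))
c=np.hstack(ims); cv2.imwrite('pics/c15.png',cv2.resize(c,None,fx=.75,fy=.75,interpolation=cv2.INTER_AREA))
overlay('scene',b,(245,175,105,60),7,[],'pics/z15.png')
E
python3 mk.py 15 .82 .9 .98; python3 prof.py top_15 scene_15 | cut -c1-70;python3 fitn.py .65 1.1 top_15
```

```text
top_15 0 0 min ang 0.15 q 0.75 centroid q 0.75 [[94], [94], [94], [92]
top_15 -0.0005 0 min ang 0.15 q 0.75 centroid q 0.75 
top_15 0.0005 0 min ang 0.15 q 0.75 centroid q 0.75 
top_15 0 0.0005 min ang 0.15 q 0.75 centroid q 0.75 
top_15 0 -0.0005 min ang 0.2 q 0.7 centroid q 0.7 
scene_15 0 0 min ang 0.25 q 0.65 centroid q 0.65 [[131], [133], [133],
scene_15 -0.0005 0 min ang 0.25 q 0.65 centroid q 0.65 
scene_15 0.0005 0 min ang 0.25 q 0.65 centroid q 0.65 
scene_15 0 0.0005 min ang 0.2 q 0.7 centroid q 0.7 
scene_15 0 -0.0005 min ang 0.3 q 0.6 centroid q 0.6 
top_15
  (np.float64(0.65), 14979, [-0.3, -0.4, 3.7])
  (np.float64(0.7), 13646, [-0.3, 0.0, 3.6])
  (np.float64(0.75), 12713, [-0.2, 0.1, 3.4])
  (np.float64(0.8), 11140, [-0.3, 0.0, 4.4])
  (np.float64(0.85), 10701, [-0.3, 0.2, 4.4])
  (np.float64(0.9), 12439, [-0.4, 0.1, 3.9])
  (np.float64(0.95), 15833, [-0.3, 0.1, 2.6])
  (np.float64(1.0), 18918, [-0.1, 0.2, 2.6])
  (np.float64(1.05), 22686, [-0.3, 0.1, 2.5])
```

View pics/c15.png

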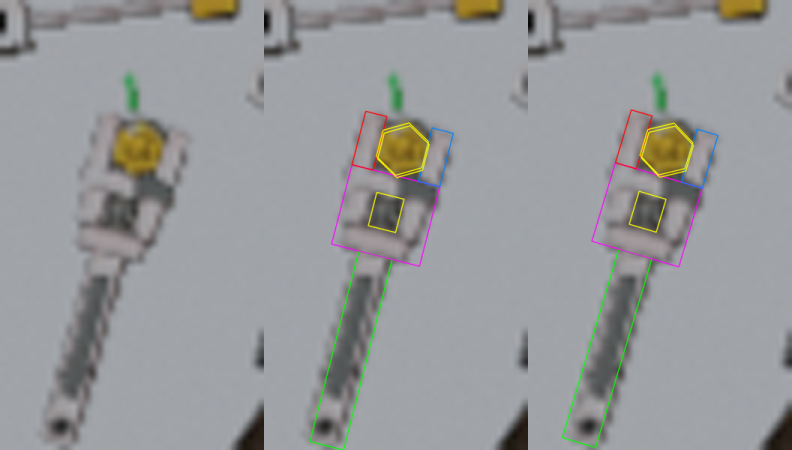

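View pics/mk_scene_15.png

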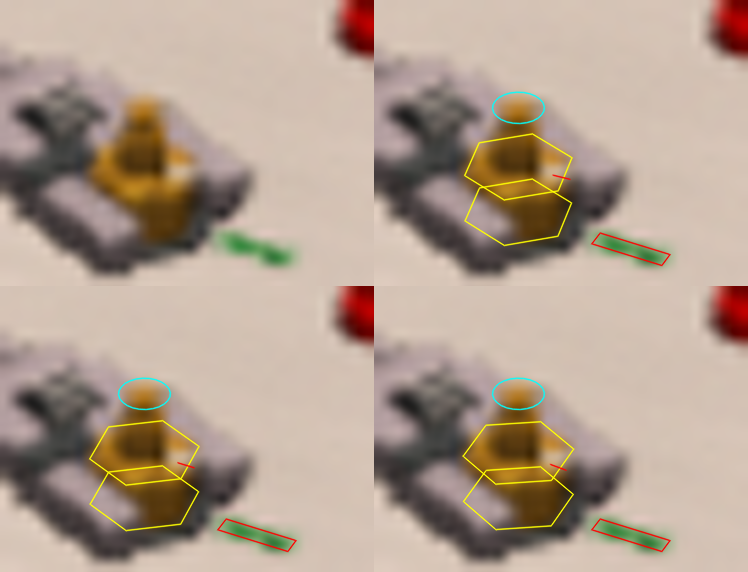

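View pics/mk_top_15.png

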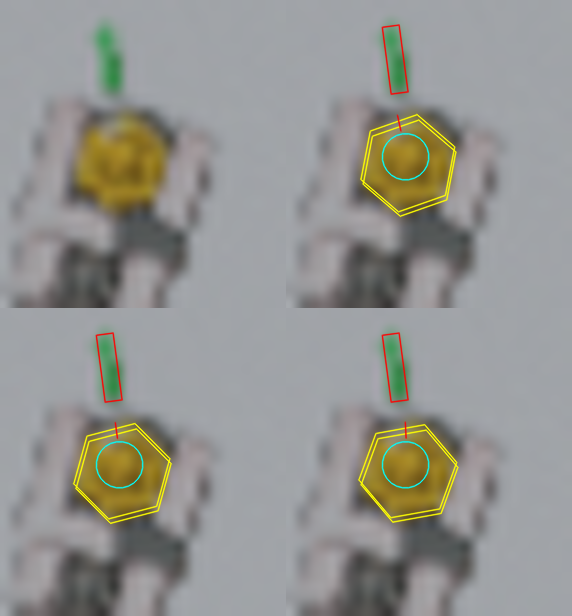

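Run:
```python
from h import *
cams=load();P=[.62726,.0463,.161]
for s in ('top_15','top_14','top_10'):
    im=cv2.imread(f'pics/{s}.png').astype(int); y=im[...,2]-im[...,0]
    print(s); print('cols 302..312'); 
    for r_ in range(189,199): print(r_,y[r_,302:313], im[r_,302:313,0])
for q in (.2,.29,.72,.82,.9,.98):
    a=P[2]+.9-q; print(q,proj(cams['top'],[[P[0]+.0145*np.cos(a),P[1]+.0145*np.sin(a),.029]]).round(2))
print(proj(cams['top'],[[P[0],P[1],.029]]))
```

```text
top_15
cols 302..312
189 [ 5  2 -5 -8 -6 -2 -6 -7 -8 -7 -7] [147 135 145 154 142 136 149 153 161 166 167]
190 [ 6  8  3  1 13 43 28  5 -6 -8 -7] [151 130  91 102 105  83  80  85 127 158 160]
191 [ 5 13 37 24 34 76 78 41  7 -6 -3] [153 107  78 109 112  76  62  76  84 126 139]
192 [  5  37 111  71  67  96 107  92  43   6   2] [153  94  42  90  75  42  31  48  72  75 144]
193 [  6  60 116 118 121 120 102 102  88  24   6] [144  84  39  41  41  42  32  34  50  83 141]
194 [  8  81 114 108 122 117 104 118 101  17   6] [130  74  35  32  36  38  30  38  42 122 151]
195 [ 14  93 107 101 110  98  92 114  97  11   4] [109  58  39  27  35  29  23  35  36 143 157]
196 [  9  90 115 106 101  99  93 105  64   7   1] [ 99  46  37  34  30  31  28  39  65 146 160]
197 [  1  38  72 113 115 118 114 101  31   5   1] [ 87  52  40  39  40  36  37  49 116 153 160]
198 [ 2  1 11 75 84 81 55 47  4 -1  0] [115 115  92  64  42  32  51  50 144 162 161]
top_14
cols 302..312
189 [-1 -3 -7 -8 -6 -2 -6 -5 -7 -8 -7] [146 131 146 156 141 137 147 151 160 166 168]
190 [ 5  5  2 -5 18 50 29  6 -6 -7 -7] [153 109  86 125 1
[... 1187 characters left out ...]
 10   1] [ 96  60 108  89  49  40  31  31  57 146 158]
194 [ 28 104 114 106 123 119 104 117 116  19   1] [ 97  48  33  34  34  35  30  38  45 141 158]
195 [ 24  90 112  99 109  95  89 115 105  34   3] [118  66  35  28  35  31  26  33  47 112 153]
196 [  5  59 115 106 101  97  91 101  85  12  -1] [147  91  37  34  28  32  29  36  26  73 135]
197 [  4  22  88 119 117 116 121  96  32  -5  -2] [155 102  44  38  38  37  40  41  52  81  80]
198 [  3   4  68 102  91  85  94  50   3  -4  -4] [157 126  70  41  30  27  48  62  82  85  86]
0.2 [[303.79 191.81]]
0.29 [[304.03 191.57]]
0.72 [[305.42 190.76]]
0.82 [[305.78 190.66]]
0.9 [[306.08 190.61]]
0.98 [[306.38 190.58]]
[[306.57543338 194.33574193]]
```

step_arm(
  steps=[
    [[0,-45,0],[0,0,0],0.5],
    [[0,-45,0],[0,0,0],0.5],
    [[0,-45,10],[0,0,0],0.5],
    [[0,-40,25],[0,0,0],0.5],
    [[0,0,30],[0,0,0],0.55],
    [[0,0,20],[0,0,0],0.6],
    [[0,0,10],[0,0,0],0.6],
    [[0,0,5],[0,0,0],0.6],
    [[0,3,0],[0,0,0],0.6],
    [[0,1,0],[0,0,0],0.6],
  ],
)

```text
t: 28.95
ee_pos: [0.526, 0.0681, 0.0144]
tool_rot: [-3.119, 0.37, -0.002]
force: [0.0, 1.0, -0.4]
finger_gap: 0.034
```

```bash
python3 sw.py
```

```text
t 28.95 rad 0.1036 tool yaw -0.236 wrench yaw est -0.154 q est 0.815 F tool [-0.2 -1.   0.4] gap 0.034 z 0.0144
```

step_arm(
  steps=[
    [[0,1,0],[0,0,0],0.6],
  ],
)

```text
t: 29.05
ee_pos: [0.5258, 0.0675, 0.0144]
tool_rot: [-3.119, 0.37, -0.002]
force: [-1.1, 0.2, 0.3]
finger_gap: 0.0342
```

```bash
python3 sw.py
```

```text
t 29.05 rad 0.1037 tool yaw -0.236 wrench yaw est -0.147 q est 0.808 F tool [-1.1  0.1 -0.3] gap 0.0342 z 0.0144
```

step_arm(
  steps=[
    [[0,1,0],[0,0,0],0.6],
    [[0,1,0],[0,0,0],0.6],
  ],
)

```text
t: 29.25
ee_pos: [0.5249, 0.0658, 0.0138]
tool_rot: [-3.119, 0.369, -0.001]
force: [-0.2, 0.1, 0.2]
finger_gap: 0.0341
```

step_arm(
  steps=[
    [[0,0.7,0],[0,0,0],0.6],
  ],
)

```text
t: 29.35
ee_pos: [0.5246, 0.0651, 0.0136]
tool_rot: [-3.12, 0.369, -0.0]
force: [0.1, 0.0, 0.8]
finger_gap: 0.0341
```

step_arm(
  steps=[
    [[0,0.7,0],[0,0,0],0.6],
  ],
)

```text
t: 29.45
ee_pos: [0.5244, 0.0644, 0.0135]
tool_rot: [-3.12, 0.369, -0.0]
force: [-0.5, 0.5, 0.1]
finger_gap: 0.034
```

```bash
python3 sw.py
```

```text
t 29.45 rad 0.1045 tool yaw -0.235 wrench yaw est -0.117 q est 0.778 F tool [-0.6 -0.3 -0.1] gap 0.034 z 0.0135
```

step_arm(
  steps=[
    [[0,0.6,0],[0,0,0],0.6],
  ],
)

```text
t: 29.55
ee_pos: [0.5243, 0.0641, 0.0134]
tool_rot: [-3.119, 0.368, -0.0]
force: [0.2, 1.3, 1.2]
finger_gap: 0.0342
```

step_arm(
  steps=[
    [[0,0.6,0],[0,0,0],0.6],
  ],
)

```text
t: 29.65
ee_pos: [0.5243, 0.0638, 0.0135]
tool_rot: [-3.119, 0.368, -0.0]
force: [0.4, 2.8, 1.3]
finger_gap: 0.0339
```

step_arm(
  steps=[
    [[0,0.5,0],[0,0,0],0.6],
  ],
)

```text
t: 29.75
ee_pos: [0.5242, 0.0636, 0.0135]
tool_rot: [-3.119, 0.367, -0.0]
force: [0.7, 3.4, 1.0]
finger_gap: 0.0341
```

```bash
python3 sw.py
```

```text
t 29.75 rad 0.1045 tool yaw -0.235 wrench yaw est -0.108 q est 0.769 F tool [-0.1 -3.4 -1. ] gap 0.0341 z 0.0135
```

step_arm(
  steps=[
    [[0,-3,0],[0,0,0],0.6],
    [[0,-3,0],[0,0,0],0.5],
    [[0,0,0],[0,0,0],0.45],
    [[0,0,-15],[0,0,0],0.45],
    [[0,0,-35],[0,0,0],0.45],
    [[0,40,-30],[0,0,0],0.5],
    [[0,45,-30],[0,0,0],0.5],
    [[0,45,-10],[0,0,0],0.5],
    [[0,45,0],[0,0,0],0.5],
    [[0,0,0],[0,0,0],0.5],
  ],
)

```text
t: 30.75
ee_pos: [0.4837, -0.1049, 0.1332]
tool_rot: [3.117, -0.383, 0.004]
force: [-0.2, 1.4, 0.5]
finger_gap: 0.0426
```

```bash
python3 - <<'E'
from h import *
from cell import r
P=[.62726,.0463,.161]
a=r.camera('top'); b=r.camera('scene'); cv2.imwrite('pics/top_16.png',a);cv2.imwrite('pics/scene_16.png',b)
cams=load()
for n in('top','scene'):
    for l in ('nut_mark','nut_top'):
        for d in r.silhouettes(n,l)[:3]:
            v,u=np.nonzero(d['pixels']); print(n,l,round(d['confidence'],2),d['bbox'],len(u),ray(cams[n],[u.mean(),v.mean()],.029).round(4))
ims=[]
for yw in (None,-.235,-.25):
    overlay('top',a,(284,170,44,75),8,[] if yw is None else wpolys([.6273,.0463,yw],.03)+panelpolys(P,.661-yw)[4:],'pics/a.png'); ims.append(cv2.imread('pics/a.png'))
c=np.hstack(ims); cv2.imwrite('pics/c16.png',cv2.resize(c,None,fx=.75,fy=.75,interpolation=cv2.INTER_AREA))
overlay('scene',b,(235,165,150,90),5,[],'pics/z16.png')
# handle dark slot principal axis in top
y=cv2.cvtColor(a,cv2.COLOR_BGR2GRAY)
R=[]
for t in np.arange(-.185,-.075,.004):
    pr=[]
    ys=np.arange(-.02,.0201,.0005); X=T(.6273,.0463,-.24,np.c_[np.full(ys.size,t),ys,np.full(ys.size,.026)]); uv=proj(cams['top'],X).astype(np.float32)
    v=cv2.remap(y.astype(np.float32),uv[:,0],uv[:,1],cv2.INTER_LINEAR).ravel(); w=np.clip(np.median(v)-12-v,0,None)*(abs(ys)<.016); R.append((t,(w*ys).sum()/max(w.sum(),1e-6)))
R=np.array(R); k=np.polyfit(R[:,0],R[:,1],1); print('slot yaw',-.24+k[0],'offset at 0',k[1],'via nut', -.24+ (R[:,1]/R[:,0]).mean())
E
python3 prof.py top_16 scene_16 | cut -c1-60
```

```text
top nut_mark 0.38 [302.4, 190.3, 7.6, 14.2] 57 [0.6249 0.0478 0.029 ]
top nut_mark 0.29 [327.1, 181.4, 8.2, 4.2] 56 [ 0.6696 -0.0372  0.029 ]
scene nut_mark 0.38 [325.5, 209.5, 6.2, 8.4] 30 [0.6388 0.0354 0.029 ]
scene nut_top 0.4 [328.8, 210.0, 2.1, 8.5] 25 [0.6378 0.0351 0.029 ]
slot yaw -0.2410959077685845 offset at 0 -0.003358594468698884 via nut -0.21267755063708632
top_16 0 0 min ang 0.15 q 0.75 centroid q 0.75 [[96], [96], 
top_16 -0.0005 0 min ang 0.15 q 0.75 centroid q 0.75 
top_16 0.0005 0 min ang 0.2 q 0.7 centroid q 0.7 
top_16 0 0.0005 min ang 0.15 q 0.75 centroid q 0.75 
top_16 0 -0.0005 min ang 0.25 q 0.65 centroid q 0.65 
scene_16 0 0 min ang 0.25 q 0.65 centroid q 0.65 [[128], [12
scene_16 -0.0005 0 min ang 0.25 q 0.65 centroid q 0.65 
scene_16 0.0005 0 min ang 0.25 q 0.65 centroid q 0.65 
scene_16 0 0.0005 min ang 0.2 q 0.7 centroid q 0.7 
scene_16 0 -0.0005 min ang 0.3 q 0.6 centroid q 0.6
```

View pics/c16.png

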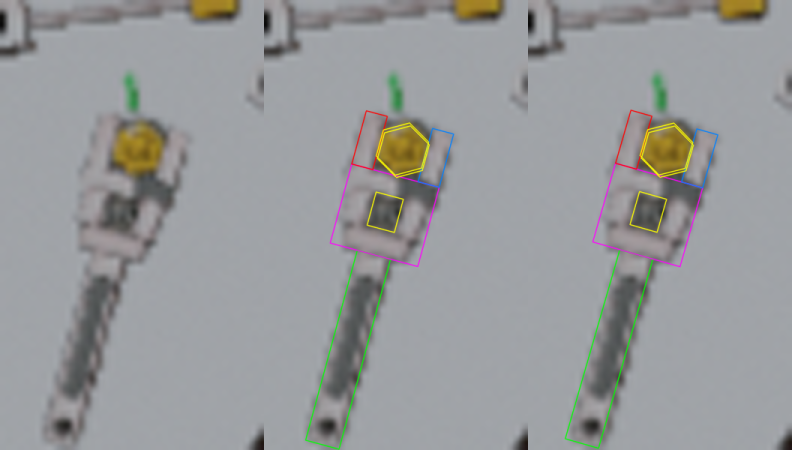

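View pics/z16.png

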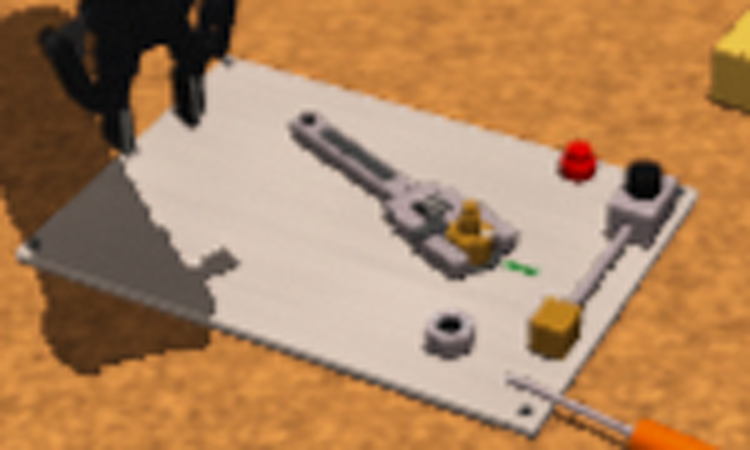

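Run:
```python
from h import *
cams=load()
ys=np.arange(.036,-.0401,-.001)
def prof(src,W,x0,x1,z=.026):
    g=cv2.imread(src).astype(np.float32); g=g[...,0]  # blue
    v=0; xs=np.arange(x0,x1,.0005)
    X,Y=np.meshgrid(xs,ys); uv=proj(cams['top'],T(*W,np.c_[X.ravel(),Y.ravel(),np.full(X.size,z)])).astype(np.float32).reshape(*X.shape,2)
    return cv2.remap(g,uv[...,0],uv[...,1],cv2.INTER_LINEAR).mean(1)
L=[('top0',[.5507,-.0116,.571]),('top_8',[.6268,.0490,.4116]),('top_10',[.6273,.0463,.37]),('top_14',[.6273,.0463,-.16]),('top_15',[.6273,.0463,-.24]),('top_16',[.6273,.0463,-.24])]
A=[prof(f'pics/{n}.png',W,-.010,.014) for n,W in L]
print('y      '+' '.join(n for n,_ in L))
for i,y in enumerate(ys): print(f'{y*1e3:5.0f} ',' '.join(f'{a[i]:6.0f}' for a in A))
```

```text
y      top0 top_8 top_10 top_14 top_15 top_16
   36     166    165    167    168    168    167
   35     166    163    167    167    168    167
   34     165    160    166    166    167    166
   33     162    155    163    163    164    164
   32     157    151    158    158    159    159
   31     150    149    153    153    153    154
   30     144    149    149    149    148    150
   29     142    150    147    148    146    148
   28     143    152    149    148    147    148
   27     146    154    151    150    149    150
   26     150    155    153    152    151    151
   25     154    155    154    153    153    152
   24     156    155    155    154    154    153
   23     157    153    155    155    155    154
   22     156    151    155    155    155    154
   21     155    145    152    154    153    153
   20     151    137    147    150    149    149
   19     146    126    139    142    141    140
   18     140    115    128    130    130    130
   17     136    104    115    116    117    117
   16     135     95    101    102    103    103
   15     139     87     
[... 2018 characters left out ...]
    147    147
  -27     157    155    140    141    139    139
  -28     157    154    138    136    134    134
  -29     156    152    140    136    134    134
  -30     154    149    145    141    138    138
  -31     151    146    152    148    146    146
  -32     146    145    157    155    153    153
  -33     141    148    161    160    158    158
  -34     139    152    163    163    162    162
  -35     141    156    165    165    165    164
  -36     145    160    166    167    166    166
  -37     151    162    166    168    167    167
  -38     156    164    167    168    168    168
  -39     161    165    167    168    168    168
  -40     163    166    167    168    167    167
```

```bash
python3 -c "
from cell import r
print(r.hand_in(), r.get_state()['t'])"
```

```text
the job is handed in; nothing more can be done
the job is handed in; nothing more can be done
```

The job is handed in at about 31 s. My estimate is that the nut ended on target, at 0.89–0.91 rad against 0.90. My direct readings of the white mark, though, came out lower than that.

**What I did**
- I slid the wrench, lying flat, onto the nut until the throat touched at about 3 N.
- I rolled the worm with the closed fingertip, mostly at 11–13 N. One stroke pressed about 25 N by mistake, still under the 40 N limit. The worm stalled.
- I rubbed it again, at up to 18 N, and it was still stalled.
- I then pushed the handle clockwise at about 5–7 N, with the fingers loosely either side of it, and withdrew the arm. The wrench is lying on the nut and nothing is touching it.

**Last checks**
- **Snug fit:** the images put the jaw opening at about 29–30 mm, against 35 mm at first. A light reverse push on the handle met 3.4 N with almost no movement, so I found no play.
- **Nut angle from the wrench:** the wrench's direction, measured by finger contact on both sides and from the picture, came out at -0.234 to -0.245 rad. With the jaws snug on the flats, that gives the 0.89–0.91 above.
- **Disagreement:** the white mark covers only 1–2 pixels. Reading it directly gave lower values, about 0.65–0.85 rad depending on method and camera. The same readings were about 0.1–0.2 rad lower than the wrench before and partway through the swing too. I therefore treated this as a pixel bias and trusted the wrench, but I could not settle it from the mark alone.
- **Everything else:** the spare nut, red cap and screwdriver looked unmoved in the last pictures by eye. I did not measure them, or recheck the two sample cylinders or the gauge.

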